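# Index, pin and cap the bushings

## Task

Each loose bushing in the indexing fixture has to be locked: spin it in its pocket until the hole in its ear lines up with the index hole in the fixture, push an index pin from the rack fully home through both, then lift a pressed cap out of the die and seat it squarely over the hub so that its brim covers the pin's head. Do this for every bushing that is there, any pin and any cap will do, spare ones may stay where they are; leave the bent tube elbow, the magnet square and the paint marker alone.

Things in the scene. Friction and masses are not known exactly. Their poses are not given: they have to be found in the camera images.
- fixture: Light-metal indexing fixture bolted to the table, a plate 92 x 290 mm and 32 mm high, origin at the centre of its underside; its long side is its y axis. Along its centre line three round pockets (30 mm) at y = +85, 0 and -85 mm, each with a 9.5 mm index hole right through the plate, 25 mm from the pocket's centre towards the fixture's -x side.
- fixture_hole1 (a point): Mouth of the index hole beside pocket 1 (the pocket at fixture y = +85 mm), at the fixture's top face.
- bush1_grip (a point): Loose steel bushing upright in pocket 1, free to turn (None if the pocket is empty). Point on its axis, 25 mm above the fixture's top. A 28 mm spigot reaches 16 mm into the pocket; on the fixture lie a 36 mm round flange and a square ear, 6 mm thick; above is a plain round hub 24 mm across, its top 44 mm over the fixture. The ear points along this point's x axis; z is up.
- bush1_hole (a point): Centre of the 9.5 mm hole through the ear of bushing 1, at the ear's upper face (6 mm above the fixture's top), 25 mm from the bushing's axis. The ear is 24 mm wide and ends 36 mm from the axis.
- fixture_hole2 (a point): Mouth of the index hole beside pocket 2 (the pocket at fixture y = 0 mm), at the fixture's top face.
- bush2_grip (a point): Loose steel bushing upright in pocket 2, free to turn (None if the pocket is empty). Point on its axis, 25 mm above the fixture's top. A 28 mm spigot reaches 16 mm into the pocket; on the fixture lie a 36 mm round flange and a square ear, 6 mm thick; above is a plain round hub 24 mm across, its top 44 mm over the fixture. The ear points along this point's x axis; z is up.
- bush2_hole (a point): Centre of the 9.5 mm hole through the ear of bushing 2, at the ear's upper face (6 mm above the fixture's top), 25 mm from the bushing's axis. The ear is 24 mm wide and ends 36 mm from the axis.
- fixture_hole3 (a point): Mouth of the index hole beside pocket 3 (the pocket at fixture y = -85 mm), at the fixture's top face.
- bush3_grip (a point): Loose steel bushing upright in pocket 3, free to turn (None if the pocket is empty). Point on its axis, 25 mm above the fixture's top. A 28 mm spigot reaches 16 mm into the pocket; on the fixture lie a 36 mm round flange and a square ear, 6 mm thick; above is a plain round hub 24 mm across, its top 44 mm over the fixture. The ear points along this point's x axis; z is up.
- bush3_hole (a point): Centre of the 9.5 mm hole through the ear of bushing 3, at the ear's upper face (6 mm above the fixture's top), 25 mm from the bushing's axis. The ear is 24 mm wide and ends 36 mm from the axis.
- pin1_grip (a point): Index pin 1 of four alike, standing head up in the rack. Point at the centre of its round head (12 mm across, 16 mm high). Below the head a shank 8 mm across, 34 mm long, its last 12 mm tapered to 3.6 mm at the tip, which is 42 mm below this point. z points from tip to head. Home, the head's underside rests on the ear (this point 14 mm above the fixture's top).
- pin2_grip (a point): Index pin 2 of four alike, standing head up in the rack. Point at the centre of its round head (12 mm across, 16 mm high). Below the head a shank 8 mm across, 34 mm long, its last 12 mm tapered to 3.6 mm at the tip, which is 42 mm below this point. z points from tip to head. Home, the head's underside rests on the ear (this point 14 mm above the fixture's top).
- pin3_grip (a point): Index pin 3 of four alike, standing head up in the rack. Point at the centre of its round head (12 mm across, 16 mm high). Below the head a shank 8 mm across, 34 mm long, its last 12 mm tapered to 3.6 mm at the tip, which is 42 mm below this point. z points from tip to head. Home, the head's underside rests on the ear (this point 14 mm above the fixture's top).
- pin4_grip (a point): Index pin 4 of four alike, standing head up in the rack. Point at the centre of its round head (12 mm across, 16 mm high). Below the head a shank 8 mm across, 34 mm long, its last 12 mm tapered to 3.6 mm at the tip, which is 42 mm below this point. z points from tip to head. Home, the head's underside rests on the ear (this point 14 mm above the fixture's top).
- cap1_grip (a point): Pressed steel cap 1 of three alike: a hat, brim down in the die. Point on its axis, 13 mm above the brim's underside, half-way up the crown. Brim 64 mm across, 3 mm thick; crown 32 mm across, its top 10 mm above this point; 28 mm bore from below, 20 mm deep. z is up. Seated, the crown rests on the hub's top, this point 37 mm above the fixture's top, the brim 2 mm above a pin's head.
- cap2_grip (a point): Pressed steel cap 2 of three alike: a hat, brim down in the die. Point on its axis, 13 mm above the brim's underside, half-way up the crown. Brim 64 mm across, 3 mm thick; crown 32 mm across, its top 10 mm above this point; 28 mm bore from below, 20 mm deep. z is up. Seated, the crown rests on the hub's top, this point 37 mm above the fixture's top, the brim 2 mm above a pin's head.
- cap3_grip (a point): Pressed steel cap 3 of three alike: a hat, brim down in the die. Point on its axis, 13 mm above the brim's underside, half-way up the crown. Brim 64 mm across, 3 mm thick; crown 32 mm across, its top 10 mm above this point; 28 mm bore from below, 20 mm deep. z is up. Seated, the crown rests on the hub's top, this point 37 mm above the fixture's top, the brim 2 mm above a pin's head.
- die: Open press die fixed to the table, a steel plate 92 x 290 mm and 25 mm high, origin at the centre of its underside, with three round cavities (68 mm, 4 mm deep) at its y = +85, 0 and -85 mm; a cap stands in each, resting on the cavity's floor 21 mm above the table.
- rack: Wooden pin rack fixed to the table, 45 x 165 mm and 38 mm high, origin at the centre of its underside; four holes (11 mm) 40 mm apart along its y axis hold the pins, heads resting on its top.
- elbow: Short rusty bent tube (elbow), 36 x 76 mm, 20 mm high, lying flat, a bystander. Origin at the centre of its underside.
- square: Flat triangular magnet square, 85 x 85 mm, 17 mm high, a bystander. Origin at the centre of its underside.
- marker: Paint marker, 17 mm thick and 122 mm long, lying flat, a bystander. Origin at its underside.

How it is judged:
By the outcome, as a careful person would: the job done as asked, in the order asked, and still so for the second after the job is handed in, with the robot touching nothing.
Of bush1, bush2, bush3 only 2 to 3 are there at a start; the rules pass over those that are not, and their reading is None.
At some moment in a run one of cap1, cap2, cap3 may be knocked a few centimetres aside while the robot is not near it.
It also fails if it takes over 210 s, if anything falls off the work surface, if the arm or the gripper's body presses on something with over 40 N, if the wrist force passes 120 N, or if a joint passes its speed limit or range.

## Robot

A 7-joint arm with a two-finger parallel gripper is mounted at the origin on a cart in front of the work surface, level with it; the furniture and walls round the work are solid. World frame = base frame: x ahead of the robot, y to its left, z up, the work surface at z = 0. Lengths are in m, angles in rad, forces in N, time in s.
With the tool pointing down it reaches from about 0.4 to 0.875 m from the base axis. Payload 19.3 kg.
Tool frame: the origin (TCP) lies at the very end of the fingers, on their centre line; the grasp point (between the pads) lies 19 mm behind it; z points along the fingers, y is the direction in which the jaws open and shut (so a half turn about z gives the same grasp; the last joint's range is limited). The gripper opens to 85 mm and grips with 20 to 120 N. Pads are 22 mm wide; open, the fingers measure 114 mm over their backs; the gripper's body (76 mm by 85 mm) begins 54 mm behind the grasp point. The pads swing forward as they close: fully open they stand 13 mm farther back than shut.
Start: joints at [-1.207, 0.521, -0.036, 1.599, 0.021, 1.021, -0.113], TCP at [0.263, 0.567, 0.231] pointing down, gripper open.
Joint ranges: [-2.91, 2.91], [-0.3, 2.13], [-1.5, 1.42], [0.17, 2.43], [-1.26, 4.41], [0.16, 1.93], [-2.52, 2.52]. Speed limits (rad/s): [1.89, 1.89, 2.39, 2.39, 3.01, 3.01, 3.01].

## Interface

Orientations are given as [roll, pitch, yaw] about the fixed x, y, z axes, in that order (R = Rz(yaw) Ry(pitch) Rx(roll)).
In Python, from workcell import bot gives the robot as it stands. The module is installed in compiled form; this text tells all that it offers.
- The arm moves only by the shell command python3 -m inch 'ROWS' [FORCE]. ROWS is JSON, a list of rows, each an object of numbers: "dx", "dy", "dz": the shift along the tool's x, y, z in mm; "rx", "ry", "rz": the turn, a rotation vector about the tool's x, y, z in rad; "hand": the closure, from -1 (fully open) to 1 (shut), so that 0 is half open. In form: [{"dx": .., "dy": .., "dz": .., "rx": .., "ry": .., "rz": .., "hand": ..}, ...]. A call has 1 to 10 rows; each row shifts and turns the commanded pose from where the row before left it, along the tool's axes as they then stand; what a row does not reach is not made up. A row lasts 1/10 s, in which the tool goes at most 50 mm and 8.59 degrees, less where a joint would pass 70% of its speed; a pose out of reach is approached as far as the arm can. A call with a gripper value outside its range is refused whole. The fingers move at their own pace and stop on an object; FORCE is the grip in N (left out, the last holds). Time passes only in rows, so rows that do not move let the fingers close. It gives the time, the measured TCP pose, the force and the opening at its end, in the units of the state.
- bot.observe(): the state, without advancing time (a new reading comes with each control period).
- bot.grab_frame(name): name is "scene" or "top"; returns (picture, depth): 400x640x3 uint8, red, green, blue; 400x640 float32, m along the optical axis (not along the pixel's ray), 0 where there is no reading.
- bot.get_calibration(name): a dict with "vertical_fov" (degrees; the focal length in pixels is half the picture's height over the tangent of half this angle, whatever the lens; pixels are square), "cx", "cy" (the principal point, pixels), "k1" (the pictures are not rectified: a ray, as slopes to the right and down, at radius r is drawn at 1 + k1 r^2 times it, then the intrinsics apply), "origin" and "orientation" of the camera in the world. Camera axes: x right, y down, z forward; pixel columns grow to the right and rows downward; lengths in m; the calibration is good to about 2 mm. A picture is of the moment at which its call begins. get_calibration takes no time and is no camera call.
- bot.job_done(): hands the job in, once; it reports no verdict.
Trained networks look in the newest picture that a camera, given by its name, has taken for a name from the list of things; names that differ only in an ending like _2 or _b are one class to them, and where a whole thing is asked for, a point or a joint stands for the part that bears it (a point fixed in the world has none). Each returns a list of dicts, best first, with "score" (0 to 1); they miss things now and then, are a little off and sometimes report something else, mostly with a low value. They report only what shows in the picture. A call takes as long as a camera call.
- bot.trace(camera, target): "region" (400x640 bool, what is visible of it) and "box" ([left, top, right, bottom] in pixels, round what is visible of it).
- bot.tip_of(camera, target): "centre" ([row, column] in pixels: a listed point, or the origin of a listed thing).
The state is a dict: "clock": time; "qpos": joint angles; "qd": joint speeds; "joint_efforts": joint torques, N m; "position": TCP position; "tool_rot": TCP orientation; "force": force on the tool from outside, world axes, zero at the start; "moment": the same for the moment, N m; "grip_width": finger opening in m.
Only numpy, scipy, OpenCV 4.12 (cv2) and the standard library are available. Lean on these libraries where they do the work, as an engineer would, in place of code of your own. Each camera call takes 0.05 s, during which the arm holds its last target.

## Working session

There is one attempt and no reset: what is moved stays moved. The work goes in short steps, Python scripts to look and compute and a shell command to move; the robot and the scene stay as the last step left them, time stands still between calls to the robot, and variables do not carry over. Pictures are saved under pics/ and viewed, and the job is handed in when it is done.

```bash
ls; mkdir -p pics
python3 - <<'E'
from workcell import bot
import cv2
s=bot.observe(); print(s)
for n in ("scene","top"):
    print(n,bot.get_calibration(n))
    p,d=bot.grab_frame(n); cv2.imwrite(f"pics/{n}0.png",p[:,:,::-1])
E
```

```text
pics
{'clock': 0.0, 'qpos': array([-1.2072084 ,  0.52207018, -0.03630022,  1.59999831,  0.02122225,
        1.02110593, -0.11281818]), 'qd': array([-3.50048955e-04, -2.56725900e-03, -5.57210194e-04, -1.50144721e-03,
       -9.29622984e-05,  4.11021039e-04,  8.18855794e-04]), 'joint_efforts': array([ 3.66103659e-04, -9.27082586e+01,  1.97997272e+00, -3.69923115e+01,
        1.79110043e-02,  8.17118911e-03,  4.24812424e-05]), 'position': array([0.26260494, 0.56677802, 0.23069452]), 'tool_rot': array([-3.14040203e+00,  1.18014165e-04,  2.70776453e+00]), 'force': array([-0.26057478,  0.23541796,  0.32873896]), 'moment': array([-0.01166002,  0.04448501,  0.02472849]), 'grip_width': 0.08562663847276934}
scene {'vertical_fov': 56.867647527680994, 'cx': 319.82486126782413, 'cy': 192.30060472143103, 'k1': -0.03719206770548238, 'origin': array([0.11582469, 0.3319827 , 0.72645424]), 'orientation': array([-2.34113701,  0.00998637, -2.34794327])}
top {'vertical_fov': 53.46594577495525, 'cx': 321.8519408529424, 'cy': 198.3405281972165, 'k1': -0.0016071353534560242, 'origin': array([ 0.38330903, -0.13018079,  1.33079765]), 'orientation': array([-2.97668641,  0.01114255, -1.57952786])}
```

View pics/scene0.png

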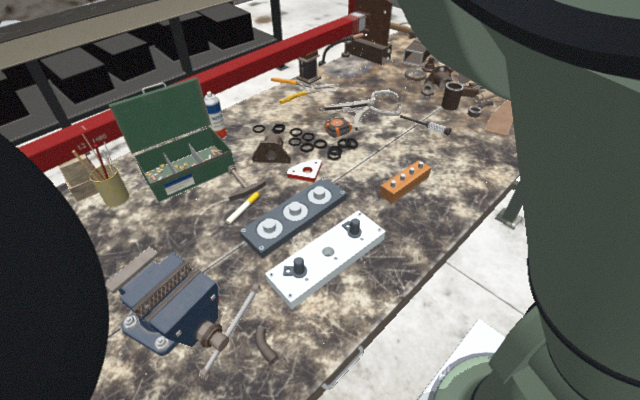

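View pics/top0.png

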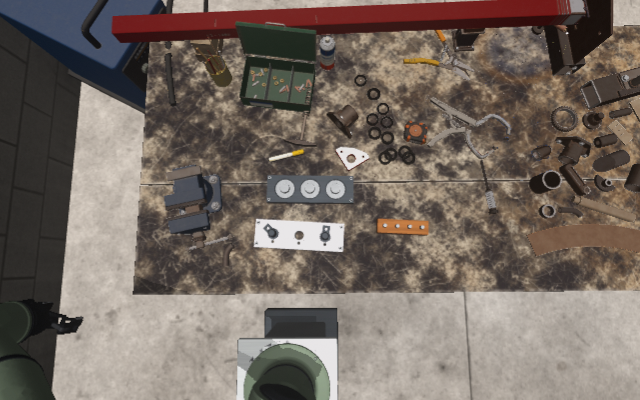

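```bash
cat > h.py <<'E'
from workcell import bot
import numpy as np, cv2
from scipy.spatial.transform import Rotation as R
def cam(n):
    c=bot.get_calibration(n); f=200/np.tan(np.radians(c['vertical_fov']/2))
    return f,c['cx'],c['cy'],c['k1'],np.array(c['origin']),R.from_euler('xyz',c['orientation']).as_matrix()
def proj(n,P):
    f,cx,cy,k,o,M=cam(n); q=(np.atleast_2d(P)-o)@M; s=q[:,:2]/q[:,2:]
    s=s*(1+k*(s**2).sum(1,keepdims=True)); return s*f+[cx,cy]
def ray(n,uv):
    f,cx,cy,k,o,M=cam(n); t=(np.atleast_2d(uv)-[cx,cy])/f; s=t.copy()
    for _ in range(10): s=t/(1+k*(s**2).sum(1,keepdims=True))
    return o,np.c_[s,np.ones(len(s))],M
def at_z(n,uv,z):
    o,r,M=ray(n,uv); w=r@M.T; return o+w*((z-o[2])/w[:,2])[:,None]
def cloud(n,d):
    v,u=np.nonzero(d>0); o,r,M=ray(n,np.c_[u,v]); return (r*d[v,u][:,None])@M.T+o,u,v
def st():
    s=bot.observe(); print('t',round(s['clock'],2),'p',(s['position']*1000).round(1),'rpy',s['tool_rot'].round(4),'F',s['force'].round(1),'w',round(s['grip_width']*1000,1)); return s
E
python3 - <<'E'
from h import *
names={'fixture':0,'fixture_hole1':.032,'fixture_hole2':.032,'fixture_hole3':.032,'bush1_grip':.057,'bush1_hole':.038,'bush2_grip':.057,'bush3_grip':.057,'bush3_hole':.038,'pin1_grip':.046,'pin2_grip':.046,'pin3_grip':.046,'pin4_grip':.046,'cap1_grip':.034,'cap2_grip':.034,'cap3_grip':.034,'die':0,'rack':0}
for n,z in names.items():
  for c in('scene','top'):
    for r in bot.tip_of(c,n)[:3]:
        uv=np.array(r['centre'])[::-1]; print(n,c,round(r['score'],2),uv.round(1),(at_z(c,uv,z)[0]*1000).round(1))
E
```

```text
fixture scene 0.81 [326.4 257. ] [484.9 -43.    0. ]
fixture top 0.97 [301.9 235.9] [478.2 -49.4   0. ]
fixture top 0.65 [271.5 233.1] [488.5  52.6   0. ]
fixture_hole1 scene 0.83 [305.8 278.9] [459.4  46.6  32. ]
fixture_hole1 scene 0.76 [333.2 255. ] [461.6 -41.5  32. ]
fixture_hole1 scene 0.58 [361.4 239.3] [ 445.9 -122.1   32. ]
fixture_hole1 top 0.6 [325.7 243.2] [ 451.5 -128.8   32. ]
fixture_hole1 top 0.58 [271.  239.3] [465.8  49.6  32. ]
fixture_hole2 scene 0.83 [305.8 278.9] [459.4  46.6  32. ]
fixture_hole2 scene 0.76 [333.2 255. ] [461.6 -41.5  32. ]
fixture_hole2 scene 0.58 [361.4 239.3] [ 445.9 -122.1   32. ]
fixture_hole2 top 0.6 [325.7 243.2] [ 451.5 -128.8   32. ]
fixture_hole2 top 0.58 [271.  239.3] [465.8  49.6  32. ]
fixture_hole3 scene 0.83 [305.8 278.9] [459.4  46.6  32. ]
fixture_hole3 scene 0.76 [333.2 255. ] [461.6 -41.5  32. ]
fixture_hole3 scene 0.58 [361.4 239.3] [ 445.9 -122.1   32. ]
fixture_hole3 top 0.6 [325.7 243.2] [ 451.5 -128.8   32. ]
fixture_hole3 top 0.58 [271.  239.3] [465.8  49.6  32. ]
bush1_grip scene 0.8 [300.  262.8] [485.7  38.1  57. ]
bu
[... 1333 characters left out ...]
  -4.3  34. ]
cap2_grip scene 0.87 [294.9 207.5] [634.9 -78.5  34. ]
cap2_grip scene 0.38 [320.2 191.1] [ 632.1 -167.5   34. ]
cap2_grip top 0.83 [308.4 188.7] [632.2 -73.2  34. ]
cap2_grip top 0.49 [307.6 190.2] [627.2 -70.5  34. ]
cap3_grip scene 0.79 [320.1 193.4] [ 625.9 -161.1   34. ]
cap3_grip top 0.6 [333.6 187.9] [ 634. -157.   34.]
cap3_grip top 0.28 [398.1 226.8] [ 502.4 -365.8   34. ]
die scene 0.87 [292.7 218.4] [634.9 -68.1   0. ]
die scene 0.62 [409.2 171. ] [ 530.1 -441.4   -0. ]
die top 0.85 [307.4 189.9] [634.6 -68.2   0. ]
die top 0.46 [323.9 244.3] [ 449.5 -122.8    0. ]
rack scene 0.75 [405.6 184.1] [ 503.5 -386.5    0. ]
rack top 0.62 [399.3 225.3] [ 510.5 -376.1    0. ]
```

Run:
```python
from h import *
for n,bx in(('scene',(255,160,395,310)),('top',(245,165,445,260))):
    p,d=bot.grab_frame(n); np.savez(f'f_{n}.npz',p=p,d=d)
    a,b,c,e=bx; k=min(800/(c-a),600/(e-b)); 
    cv2.imwrite(f'pics/z_{n}.png',cv2.resize(p[b:e,a:c,::-1],None,fx=k,fy=k,interpolation=cv2.INTER_CUBIC)); print(k)
    P,u,v=cloud(n,d)
    for nm,m in (('table',(P[:,0]>.52)&(P[:,0]<.57)&(P[:,1]>-.3)&(P[:,1]<.2)&(P[:,2]<.02)),('fix',(abs(P[:,0]-.47)<.03)&(abs(P[:,1]+.04)<.14)&(abs(P[:,2]-.032)<.006)),('rack',(abs(P[:,0]-.505)<.02)&(abs(P[:,1]+.38)<.08)&(abs(P[:,2]-.038)<.006))):
        z=P[m]; print(n,nm,m.sum(),np.median(z,0).round(4),z[:,2].std().round(4), z.min(0).round(3),z.max(0).round(3))
```

```text
4.0
scene table 2160 [ 5.531e-01 -1.820e-02 -3.000e-04] 0.002 [ 0.52  -0.3   -0.005] [0.57 0.2  0.02]
scene fix 2207 [ 0.4655 -0.0166  0.0315] 0.0018 [ 0.44  -0.18   0.026] [0.5   0.1   0.038]
scene rack 437 [ 0.5021 -0.3712  0.0375] 0.0016 [ 0.485 -0.46   0.033] [ 0.525 -0.3    0.044]
4.0
top table 1949 [ 0.5473 -0.0666  0.0012] 0.0029 [ 0.52 -0.3  -0.01] [0.57  0.2   0.016]
top fix 1265 [ 0.4667 -0.0321  0.0333] 0.0024 [ 0.44  -0.179  0.026] [0.5   0.099 0.038]
top rack 526 [ 0.5046 -0.3749  0.0394] 0.0023 [ 0.485 -0.459  0.032] [ 0.525 -0.3    0.044]
```

View pics/z_scene.png

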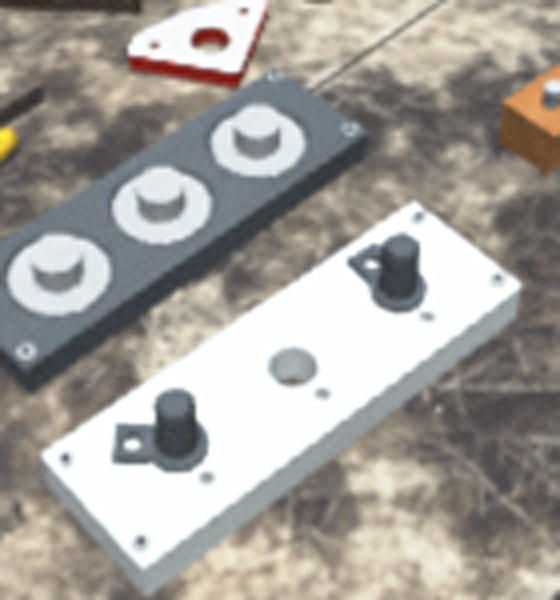

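View pics/z_top.png

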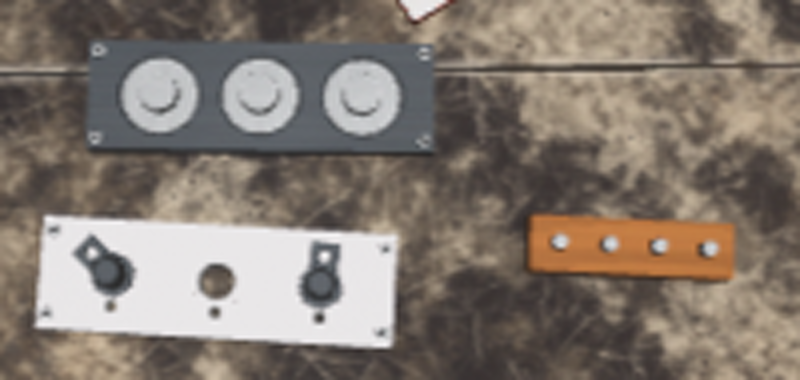

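```bash
cat > fit.py <<'E'
from h import *
from scipy.optimize import least_squares
K=6
def hullmask(n,p,box,cond,seed=None):
    a,b,c,e=box; q=cv2.resize(p[b:e,a:c],None,fx=K,fy=K,interpolation=cv2.INTER_CUBIC)
    m=cond(q.astype(int)).astype(np.uint8)
    m=cv2.morphologyEx(m,cv2.MORPH_OPEN,np.ones((5,5)))
    cs,_=cv2.findContours(m,cv2.RETR_EXTERNAL,cv2.CHAIN_APPROX_NONE)
    ct=max(cs,key=cv2.contourArea)
    h=cv2.convexHull(ct)[:,0].astype(float)
    return (h+.5)/K-.5+[a,b]
def mom(poly):
    M=cv2.moments(poly.astype(np.float32).reshape(-1,1,2)); A=M['m00']; return np.array([M['m10']/A,M['m01']/A]),np.array([M['mu20'],M['mu11'],M['mu02']])/A,A
def fitrect(n,hull,sx,sy,z,x0):
    c0,s0,A0=mom(hull)
    def poly(x):
        c,s=np.cos(x[2]),np.sin(x[2]); L=np.array([[1,1],[1,-1],[-1,-1],[-1,1]])*[sx/2,sy/2]
        return np.c_[L@np.array([[c,s],[-s,c]])+x[:2],np.full(4,z)]
    def f(x):
        c1,s1,A1=mom(proj(n,poly(x))); return np.r_[c1-c0,(s1-s0)/np.sqrt(abs(s0).max())*.3]
    r=least_squares(f,x0,x_scale=[.01,.01,.05]); A1=mom(proj(n,poly(r.x)))[2]
    return r.x,A0/A1,r.fun
def fitdisc(n,hull,rad,z,x0):
    c0,_,A0=mom(hull); t=np.linspace(0,2*np.pi,60)
    def f(x): return mom(proj(n,np.c_[x[0]+rad*np.cos(t),x[1]+rad*np.sin(t),np.full(60,z)]))[0]-c0
    r=least_squares(f,x0,x_scale=.01); A1=mom(proj(n,np.c_[r.x[0]+rad*np.cos(t),r.x[1]+rad*np.sin(t),np.full(60,z)]))[2]
    return r.x,A0/A1
E
python3 - <<'E'
from fit import *
vis={}
for n in('scene','top'):
    f=np.load(f'f_{n}.npz'); p=f['p']
    def around(P,r):
        uv=proj(n,P); a,b=np.floor(uv.min(0)-r); c,e=np.ceil(uv.max(0)+r); return int(a),int(b),int(c),int(e)
    white=lambda q:(q.min(-1)>205)
    orange=lambda q:(q[...,0]-q[...,2]>90)&(q[...,0]>(185 if n=='scene' else 160))
    img=p.copy()
    bx=around([[.47,.1,.032],[.47,-.18,.032]],35)
    h=hullmask(n,p,bx,white); print(n,'fixture',*fitrect(n,h,.092,.29,.032,[.475,-.04,0]))
    cv2.polylines(img,[np.round(h).astype(int)],True,(255,0,0))
    bx=around([[.505,-.31,.038],[.505,-.45,.038]],15)
    h=hullmask(n,p,bx,orange); print(n,'rack',*fitrect(n,h,.045,.165,.038,[.505,-.38,0]))
    cv2.polylines(img,[np.round(h).astype(int)],True,(255,0,0))
    for y in(.014,-.072,-.158):
        bx=around([[.632,y,.024]],18)
        light=lambda q:(q.min(-1)>140)
        h=hullmask(n,p,bx,light); print(n,'cap',*fitdisc(n,h,.032,.024,[.632,y]))
        cv2.polylines(img,[np.round(h).astype(int)],True,(255,0,0))
    a,b,c,e={'scene':(255,150,445,310),'top':(245,165,445,260)}[n]
    cv2.imwrite(f'pics/o_{n}.png',cv2.resize(img[b:e,a:c,::-1],None,fx=4,fy=4,interpolation=cv2.INTER_NEAREST))
E
```

```text
scene fixture [ 0.47972121 -0.04142848 -0.01826505] 1.055867849442519 [-0.00330862 -0.06621415 -0.71786686 -0.05912401  0.32512056]
scene rack [ 0.50475216 -0.37988045 -0.00299113] 0.9986178404169846 [-0.49370362 -0.65771637 -0.33005273 -0.02326307  0.20612491]
scene cap [0.63486361 0.00759564] 1.0616994817117844
scene cap [ 0.63317529 -0.07663451] 1.0872885511140198
scene cap [ 0.63122706 -0.16210042] 1.1019346692324796
top fixture [ 0.47969252 -0.04111486 -0.01101861] 0.980092752750268 [ 3.89652419e-05 -3.51945033e-02  1.40978856e-01 -3.73071233e-01
  1.56058063e-03]
top rack [ 0.50377979 -0.37986851  0.        ] 0.9491116716160527 [-0.11564937  0.0875405   0.18506138 -0.22786328  0.01562456]
top cap [0.63620867 0.00726553] 0.9587163705113727
top cap [ 0.63472261 -0.07683122] 0.9573462215768845
top cap [ 0.63241762 -0.16203943] 0.9622742850772038
```

```bash
sed -i 's/x_scale=\[.01,.01,.05\]/x_scale=[.01,.01,.05],diff_step=1e-2/; s/x_scale=.01)/x_scale=.01,diff_step=1e-2)/; s/\*\.3\]/*1.0]/' fit.py; sed -i 's/^def mom.*/&/' fit.py
cat > run1.py <<'E'
from fit import *
for n in('scene','top'):
    f=np.load(f'f_{n}.npz'); p=f['p']
    def around(P,r):
        uv=proj(n,P); a,b=np.floor(uv.min(0)-r); c,e=np.ceil(uv.max(0)+r); return int(a),int(b),int(c),int(e)
    white=lambda q:(q.min(-1)>(205 if n=='scene' else 190))
    orange=lambda q:(q[...,0]-q[...,2]>90)&(q[...,0]>(185 if n=='scene' else 150))
    img=cv2.resize(p,None,fx=4,fy=4,interpolation=cv2.INTER_CUBIC)
    dr=lambda h:cv2.polylines(img,[np.round((h+.5)*4).astype(int)],True,(255,0,0))
    bx=around([[.47,.1,.032],[.47,-.18,.032]],35)
    h=hullmask(n,p,bx,white); dr(h); print(n,'fixture',*fitrect(n,h,.092,.29,.032,[.475,-.04,-.05]))
    bx=around([[.505,-.31,.038],[.505,-.45,.038]],15)
    h=hullmask(n,p,bx,orange); dr(h);print(n,'rack',*fitrect(n,h,.045,.165,.038,[.505,-.38,-.03]))
    for y in(.014,-.072,-.158):
        bx=around([[.632,y,.024]],18)
        h=hullmask(n,p,bx,lambda q:(q.min(-1)>140)); dr(h);print(n,'cap',*fitdisc(n,h,.032,.024,[.632,y]))
    a,b,c,e={'scene':(250,150,440,300),'top':(245,165,445,260)}[n]
    cv2.imwrite(f'pics/o_{n}.png',img[b*4:e*4,a*4:c*4,::-1])
E
python3 run1.py
```

```text
scene fixture [ 0.47880965 -0.04036251 -0.07070652] 1.0536773874220084 [-0.00893051  0.04964132 -0.17272531 -0.10720519 -0.28917028]
scene rack [ 0.50199123 -0.37850239 -0.05309581] 0.9928897668446462 [ 0.00657965 -0.03034061  0.08599716 -0.18983302  0.21403113]
scene cap [0.63486361 0.00759563] 1.0616994951851741
scene cap [ 0.63317529 -0.07663451] 1.0872885511140198
scene cap [ 0.63122705 -0.16210044] 1.101934424833592
top fixture [ 0.47977589 -0.04107092 -0.06428507] 0.997411008256048 [-0.00083795 -0.00433557  0.19973184  0.02487944  0.012216  ]
top rack [ 0.50402745 -0.37955572 -0.05540555] 0.9612001309067534 [-0.0009953  -0.00599608  0.47702598  0.00683691  0.06227827]
top cap [0.63620867 0.00726553] 0.9587163391600814
top cap [ 0.63472261 -0.07683122] 0.9573459617214807
top cap [ 0.63241762 -0.16203943] 0.9622743049873622
```

```bash
python3 -c "
import cv2;print(cv2.imread('pics/o_scene.png').shape)"
```

```text
(600, 760, 3)
```

View pics/o_scene.png

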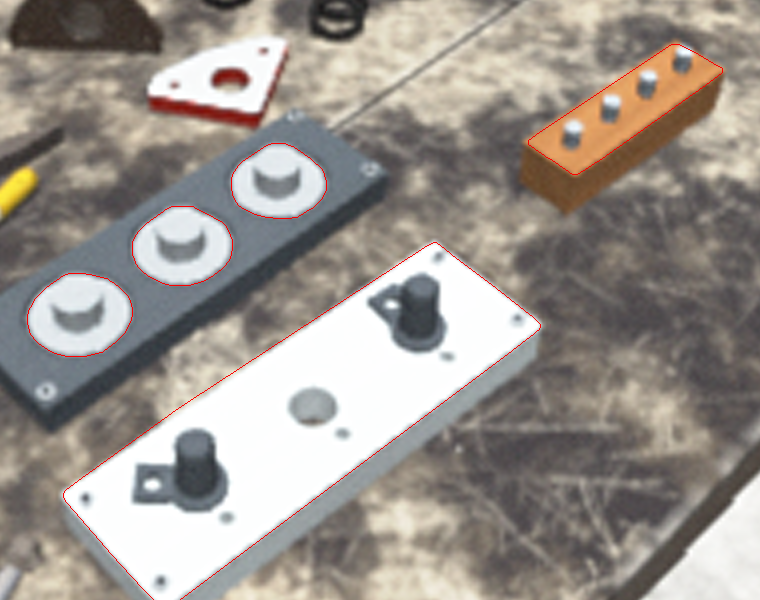

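View pics/o_top.png

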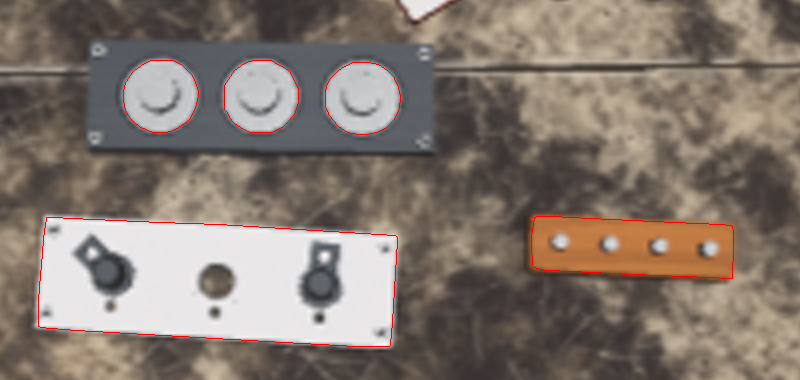

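```bash
cat > to.py <<'E'
import sys
from h import *
def plan(x,y,z,yaw):
    s=st(); p=s['position']*1000; r=s['tool_rot']
    M=R.from_euler('xyz',r).as_matrix(); T=R.from_euler('xyz',[np.pi,0,yaw]).as_matrix()
    rv=R.from_matrix(M.T@T).as_rotvec(); d=np.array([x,y,z])-p
    print('rotvec',rv.round(4),'| shift now-axes',(M.T@d).round(1),'| target-axes',(T.T@d).round(1),'q7',s['qpos'][6].round(2))
if __name__=='__main__': plan(*map(float,sys.argv[1:5]))
E
python3 to.py 484.9 43.9 180 0.45
python3 - <<'E'
from h import *
for n,uv in(('scene',(255+372/4-.4,160+265/4-.4)),('scene',(255+134/4-.4,160+441/4-.4)),('top',(245+325/4-.4,165+256/4-.4)),('top',(245+92/4-.4,165+253/4-.4))): print(n,(at_z(n,uv,.038)*1000).round(1))
# predicted holes
F=np.array([.4795,-.0409]);a=-.064
for y in(.085,-.085):
    for x in(0,-.025):
        P=F+R.from_euler('z',a).as_matrix()[:2,:2]@[x,y]; print(x,y,P.round(4),proj('top',np.r_[P,.032]).round(1),proj('scene',np.r_[P,.032]).round(1))
E
```

```text
t 2.0 p [262.7 567.1 231.3] rpy [-3.1415 -0.      2.7077] F [0.7 0.7 1. ] w 85.3
rotvec [-1.0000e-04  0.0000e+00  2.2577e+00] | shift now-axes [-421.5 -381.3   51.3] | target-axes [-27.5 567.8  51.3] q7 -0.11
scene [[ 494.3 -126.    38. ]]
scene [[500.9  61.   38. ]]
top [[ 498.5 -129.8   38. ]]
top [[502.8  60.4  38. ]]
0 0.085 [0.4849 0.0439] [[272.8 233.4]] [[298.8 271.1]]
-0.025 0.085 [0.46   0.0455] [[272.2 241.1]] [[306.  278.4]]
0 -0.085 [ 0.4741 -0.1257] [[324.7 236.2]] [[353.6 232. ]]
-0.025 -0.085 [ 0.4491 -0.1241] [[324.3 243.9]] [[360.9 238.1]]
```

```bash
python3 -m inch '[{"rz":0.14},{"rz":0.14},{"rz":0.14},{"rz":0.14},{"rz":0.14},{"rz":0.14},{"rz":0.14},{"rz":0.14}]'; python3 -m inch '[{"rz":0.14},{"rz":0.14},{"rz":0.14},{"rz":0.14},{"rz":0.14},{"rz":0.14},{"rz":0.14},{"rz":0.11}]'; python3 to.py 484.5 44 150 0.5
```

```text
t 2.0 p [262.7 567.1 231.3] rpy [-3.1415 -0.      2.7077] F [0.7 0.7 1. ] w 85.3
rotvec [-1.0000e-04  0.0000e+00  2.2077e+00] | shift now-axes [-421.1 -381.4   81.3] | target-axes [-56.1 565.4  81.3] q7 -0.11schema error: expected keys dx, dy, dz, rx, ry, rz, hand
schema error: expected keys dx, dy, dz, rx, ry, rz, hand
```

```bash
python3 -m inch '[{"dx":0,"dy":0,"dz":0,"rx":0,"ry":0,"rz":0.14,"hand":-1},{"dx":0,"dy":0,"dz":0,"rx":0,"ry":0,"rz":0.14,"hand":-1},{"dx":0,"dy":0,"dz":0,"rx":0,"ry":0,"rz":0.14,"hand":-1},{"dx":0,"dy":0,"dz":0,"rx":0,"ry":0,"rz":0.14,"hand":-1},{"dx":0,"dy":0,"dz":0,"rx":0,"ry":0,"rz":0.14,"hand":-1},{"dx":0,"dy":0,"dz":0,"rx":0,"ry":0,"rz":0.14,"hand":-1},{"dx":0,"dy":0,"dz":0,"rx":0,"ry":0,"rz":0.14,"hand":-1},{"dx":0,"dy":0,"dz":0,"rx":0,"ry":0,"rz":0.14,"hand":-1}]'; python3 -m inch '[{"dx":0,"dy":0,"dz":0,"rx":0,"ry":0,"rz":0.14,"hand":-1},{"dx":0,"dy":0,"dz":0,"rx":0,"ry":0,"rz":0.14,"hand":-1},{"dx":0,"dy":0,"dz":0,"rx":0,"ry":0,"rz":0.14,"hand":-1},{"dx":0,"dy":0,"dz":0,"rx":0,"ry":0,"rz":0.14,"hand":-1},{"dx":0,"dy":0,"dz":0,"rx":0,"ry":0,"rz":0.14,"hand":-1},{"dx":0,"dy":0,"dz":0,"rx":0,"ry":0,"rz":0.14,"hand":-1},{"dx":0,"dy":0,"dz":0,"rx":0,"ry":0,"rz":0.14,"hand":-1},{"dx":0,"dy":0,"dz":0,"rx":0,"ry":0,"rz":0.11,"hand":-1}]'; python3 to.py 484.5 44 150 0.5
```

```text
clock: 2.8
position: [0.2627, 0.5671, 0.2313]
tool_rot: [-3.142, -0.0, 1.582]
force: [-0.8, -0.2, 0.2]
grip_width: 0.0856
clock: 3.6
position: [0.2626, 0.5671, 0.2313]
tool_rot: [-3.142, 0.0, 0.492]
force: [-1.1, -0.4, -0.9]
grip_width: 0.0854
t 3.6 p [262.6 567.1 231.3] rpy [-3.1416  0.      0.4923] F [-1.1 -0.4 -0.9] w 85.4
rotvec [-0.      0.     -0.0077] | shift now-axes [-51.7 565.9  81.3] | target-axes [-56.1 565.5  81.3] q7 -2.03
```

```bash
python3 -m inch '[{"dx":-4,"dy":38,"dz":0,"rx":0,"ry":0,"rz":0,"hand":-1},{"dx":-4,"dy":38,"dz":0,"rx":0,"ry":0,"rz":0,"hand":-1},{"dx":-4,"dy":38,"dz":0,"rx":0,"ry":0,"rz":0,"hand":-1},{"dx":-4,"dy":38,"dz":0,"rx":0,"ry":0,"rz":0,"hand":-1},{"dx":-4,"dy":38,"dz":0,"rx":0,"ry":0,"rz":0,"hand":-1},{"dx":-4,"dy":38,"dz":0,"rx":0,"ry":0,"rz":0,"hand":-1},{"dx":-4,"dy":38,"dz":0,"rx":0,"ry":0,"rz":0,"hand":-1},{"dx":-4,"dy":38,"dz":0,"rx":0,"ry":0,"rz":0,"hand":-1}]'; python3 -m inch '[{"dx":-4,"dy":38,"dz":0,"rx":0,"ry":0,"rz":0,"hand":-1},{"dx":-4,"dy":38,"dz":10,"rx":0,"ry":0,"rz":0,"hand":-1},{"dx":-4,"dy":38,"dz":20,"rx":0,"ry":0,"rz":0,"hand":-1},{"dx":-4,"dy":38,"dz":20,"rx":0,"ry":0,"rz":0,"hand":-1},{"dx":-4,"dy":38,"dz":20,"rx":0,"ry":0,"rz":0,"hand":-1},{"dx":-4,"dy":38,"dz":11,"rx":0,"ry":0,"rz":0,"hand":-1},{"dx":0,"dy":34,"dz":0,"rx":0,"ry":0,"rz":0,"hand":-1}]'; python3 to.py 484.5 44 45 0.5
python3 - <<'E'
from h import *
for n in('scene','top'):
    p,d=bot.grab_frame(n); cv2.imwrite(f'pics/a_{n}.png',p[:,:,::-1])
E
```

```text
clock: 4.4
position: [0.3801, 0.2834, 0.2315]
tool_rot: [-3.141, -0.0, 0.498]
force: [0.7, 0.2, 0.5]
grip_width: 0.0852
clock: 5.1
position: [0.4834, 0.041, 0.1491]
tool_rot: [-3.141, 0.002, 0.497]
force: [0.8, 1.1, 0.3]
grip_width: 0.0855
t 5.1 p [483.4  41.  149.1] rpy [-3.1412e+00  2.0000e-03  4.9700e-01] F [0.8 1.1 0.3] w 85.5
rotvec [-0.0004  0.002  -0.003 ] | shift now-axes [  2.6  -2.1 104.1] | target-axes [  2.4  -2.1 104.1] q7 -0.91
```

View pics/a_scene.png

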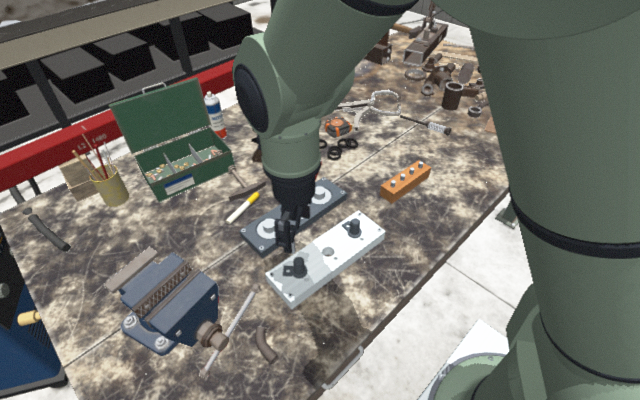

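```bash
python3 -m inch '[{"dx":2,"dy":-2,"dz":0,"rx":0,"ry":0,"rz":0,"hand":-1},{"dx":0,"dy":0,"dz":0,"rx":0,"ry":0,"rz":0,"hand":-1},{"dx":0,"dy":0,"dz":0,"rx":0,"ry":0,"rz":0,"hand":-1}]'; python3 to.py 484.5 44 45 0.5
```

```text
clock: 5.5
position: [0.4843, 0.0469, 0.1504]
tool_rot: [-3.141, -0.0, 0.5]
force: [-0.3, -0.9, -0.4]
grip_width: 0.0854
t 5.5 p [484.3  46.9 150.4] rpy [-3.1413e+00 -2.0000e-04  4.9970e-01] F [-0.3 -0.9 -0.4] w 85.4
rotvec [-0.0003 -0.0002 -0.0003] | shift now-axes [ -1.3   2.7 105.4] | target-axes [ -1.3   2.7 105.4] q7 -0.92
```

```bash
python3 -m inch '[{"dx":-1.3,"dy":2.7,"dz":25,"rx":0,"ry":0,"rz":0,"hand":-1},{"dx":0,"dy":0,"dz":30,"rx":0,"ry":0,"rz":0,"hand":-1},{"dx":0,"dy":0,"dz":30,"rx":0,"ry":0,"rz":0,"hand":-1},{"dx":0,"dy":0,"dz":20,"rx":0,"ry":0,"rz":0,"hand":-1},{"dx":0,"dy":0,"dz":0,"rx":0,"ry":0,"rz":0,"hand":-1},{"dx":0,"dy":0,"dz":0,"rx":0,"ry":0,"rz":0,"hand":0.3},{"dx":0,"dy":0,"dz":0,"rx":0,"ry":0,"rz":0,"hand":0.5},{"dx":0,"dy":0,"dz":0,"rx":0,"ry":0,"rz":0,"hand":0.7},{"dx":0,"dy":0,"dz":0,"rx":0,"ry":0,"rz":0,"hand":0.8},{"dx":0,"dy":0,"dz":0,"rx":0,"ry":0,"rz":0,"hand":0.8}]' 25; python3 to.py 484.5 44 45 0.5
```

```text
clock: 6.5
position: [0.4849, 0.0432, 0.0459]
tool_rot: [-3.141, -0.001, 0.498]
force: [-3.8, 2.3, 11.2]
grip_width: 0.0231
t 6.5 p [484.9  43.2  45.9] rpy [-3.1413e+00 -9.0000e-04  4.9810e-01] F [-3.8  2.3 11.2] w 23.1
rotvec [-0.0003 -0.0009 -0.0019] | shift now-axes [ 0.  -0.9  0.9] | target-axes [ 0.  -0.9  0.9] q7 -0.79
```

```bash
python3 -m inch '[{"dx":0,"dy":0,"dz":-1,"rx":0,"ry":0,"rz":0,"hand":0.9},{"dx":0,"dy":0,"dz":0,"rx":0,"ry":0,"rz":-0.12,"hand":0.9},{"dx":0,"dy":0,"dz":0,"rx":0,"ry":0,"rz":-0.12,"hand":0.9},{"dx":0,"dy":0,"dz":0,"rx":0,"ry":0,"rz":-0.12,"hand":0.9},{"dx":0,"dy":0,"dz":0,"rx":0,"ry":0,"rz":-0.12,"hand":0.9},{"dx":0,"dy":0,"dz":0,"rx":0,"ry":0,"rz":-0.12,"hand":0.9},{"dx":0,"dy":0,"dz":0,"rx":0,"ry":0,"rz":-0.12,"hand":0.9},{"dx":0,"dy":0,"dz":0,"rx":0,"ry":0,"rz":-0.12,"hand":0.9},{"dx":0,"dy":0,"dz":0,"rx":0,"ry":0,"rz":-0.12,"hand":0.9}]' 50; python3 -m inch '[{"dx":0,"dy":0,"dz":0,"rx":0,"ry":0,"rz":-0.12,"hand":0.9},{"dx":0,"dy":0,"dz":0,"rx":0,"ry":0,"rz":-0.12,"hand":0.9},{"dx":0,"dy":0,"dz":0,"rx":0,"ry":0,"rz":-0.12,"hand":0.9},{"dx":0,"dy":0,"dz":0,"rx":0,"ry":0,"rz":-0.12,"hand":0.9},{"dx":0,"dy":0,"dz":0,"rx":0,"ry":0,"rz":-0.12,"hand":0.9},{"dx":0,"dy":0,"dz":0,"rx":0,"ry":0,"rz":-0.12,"hand":0.9},{"dx":0,"dy":0,"dz":0,"rx":0,"ry":0,"rz":-0.12,"hand":0.9},{"dx":0,"dy":0,"dz":0,"rx":0,"ry":0,"rz":-0.12,"hand":0.9}]';python3 -m inch '[{"dx":0,"dy":0,"dz":0,"rx":0,"ry":0,"rz":-0.12,"hand":0.9},{"dx":0,"dy":0,"dz":0,"rx":0,"ry":0,"rz":-0.12,"hand":0.9},{"dx":0,"dy":0,"dz":0,"rx":0,"ry":0,"rz":-0.12,"hand":0.9},{"dx":0,"dy":0,"dz":0,"rx":0,"ry":0,"rz":-0.03,"hand":0.9},{"dx":0,"dy":0,"dz":0,"rx":0,"ry":0,"rz":0,"hand":0.9}]'
python3 to.py 484.5 44 45 2.81
python3 - <<'E'
from h import *
for n in('scene','top'):
    p,d=bot.grab_frame(n); b=(262,200) if n=='scene' else(245,200); cv2.imwrite(f'pics/b_{n}.png',cv2.resize(p[b[1]:b[1]+100,b[0]:b[0]+130,::-1],None,fx=5,fy=5,interpolation=cv2.INTER_CUBIC))
E
```

```text
clock: 7.4
position: [0.4846, 0.0429, 0.0464]
tool_rot: [-3.141, -0.0, 1.463]
force: [0.0, 1.5, -0.8]
grip_width: 0.0225
clock: 8.2
position: [0.4845, 0.043, 0.0464]
tool_rot: [-3.142, -0.0, 2.423]
force: [-0.6, 3.8, -1.3]
grip_width: 0.0227
clock: 8.7
position: [0.4845, 0.0431, 0.0463]
tool_rot: [3.141, -0.0, 2.808]
force: [-2.3, 4.6, -1.6]
grip_width: 0.0227
t 8.7 p [484.5  43.1  46.3] rpy [ 3.1412e+00 -4.0000e-04  2.8083e+00] F [-2.3  4.6 -1.6] w 22.7
rotvec [ 0.0004 -0.0004 -0.0017] | shift now-axes [0.3 0.8 1.3] | target-axes [0.3 0.8 1.3] q7 0.77
```

View pics/b_scene.png

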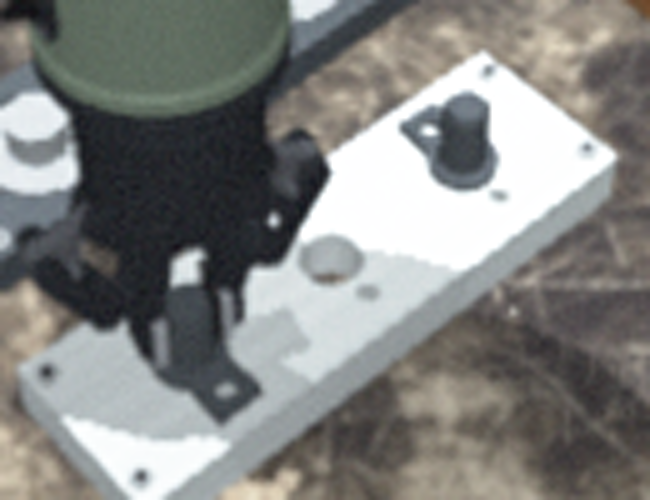

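View pics/b_top.png

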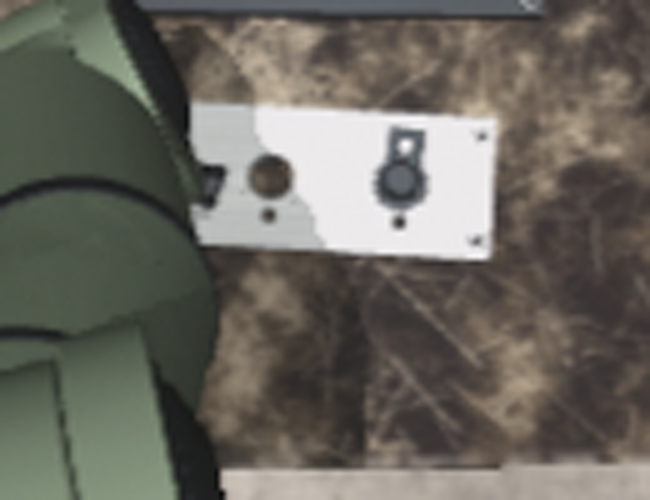

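Run:
```python
from h import *
for a in(2.9,3.0,3.077,3.15): print(a,proj('scene',[.4845+.025*np.cos(a),.0435+.025*np.sin(a),.038]).round(1), proj('scene',[.4845+.036*np.cos(a),.0435+.036*np.sin(a),.038]).round(1))
print(at_z('scene',[307.0,277.6],.038))
p,d=bot.grab_frame('scene')
cv2.imwrite('pics/c.png',cv2.resize(p[255:295,285:325,::-1],None,fx=14,fy=14,interpolation=cv2.INTER_CUBIC))
```

```text
2.9 [[304.5 277.9]] [[307.  281.7]]
3.0 [[305.5 277.4]] [[308.4 280.9]]
3.077 [[306.2 276.9]] [[309.4 280.2]]
3.15 [[306.8 276.4]] [[310.3 279.5]]
[[0.45698888 0.04502242 0.038     ]]
```

View pics/c.png

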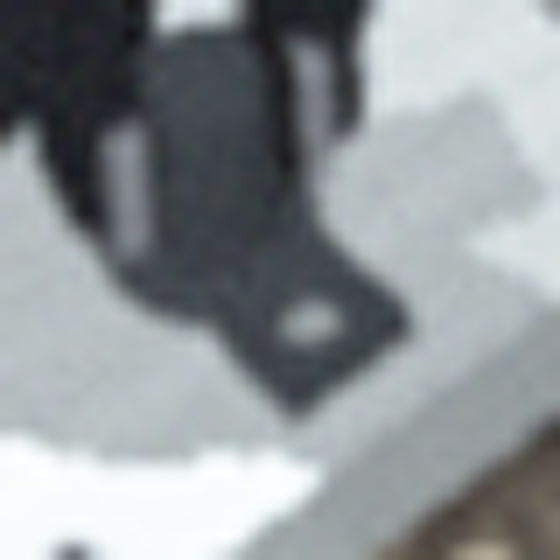

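Run:
```python
from h import *
for a in(2.8,2.9,3.0,3.077,3.15,3.2):
    c,s=np.cos(a),np.sin(a); Q=[[.4845+.036*c-t*s,.0435+.036*s+t*c] for t in(.012,-.012)]
    print(a,*[proj('scene',q+[z]).round(1)[0] for q in Q for z in(.038,.032)])
# darkest/lightest hole centroid
p,d=bot.grab_frame('scene'); g=p[255:295,285:325].mean(-1); print(g[15:32,15:32].astype(int))
```

```text
2.8 [310.6 280.3] [310.6 281.9] [300.3 284.5] [300.4 286. ]
2.9 [311.8 279.2] [311.9 280.8] [302.1 284.2] [302.2 285.7]
3.0 [312.9 278. ] [313.  279.6] [303.8 283.8] [303.9 285.3]
3.077 [313.7 277.1] [313.7 278.6] [305.1 283.4] [305.2 284.9]
3.15 [314.3 276.1] [314.3 277.6] [306.3 282.9] [306.4 284.4]
3.2 [314.7 275.4] [314.7 276.9] [307.1 282.6] [307.2 284.1]
[[ 63  65  56  59  60  65  78 109 168 187 190 187 190 195 192 191 186]
 [ 64  66  60  60  64  69  72  91 143 183 192 193 194 191 188 190 184]
 [ 67  60  61  60  68  70  74  73  95 151 184 192 192 192 188 181 185]
 [ 63  67  64  71  72  75  71  70  78  97 151 185 188 187 182 184 185]
 [ 70  71  68  72  73  74  72  76  70  71  96 144 169 178 186 184 184]
 [ 73  77  75  77  74  70  76  76  72  69  70  82 124 164 182 185 187]
 [ 69  72  74  69  67  81  98 113 100  80  71  68  76 123 171 190 185]
 [ 74  75  72  69  75 113 144 156 138  94  71  72  71  82 147 183 185]
 [108  74  72  73  81 128 152 156 139  97  76  70  67  78 136 175 189]
 [154  93  69  70  73  96 115 110  89  74  68  68  86 120 158 182 183]
 [178 134  81  65  65  75  77  75  73  65  68  92 138 173 186 186 184]
 [192 165 122  82  65  71  71  70  71  71 107 140 176 187 188 184 184]
 [190 188 167 121  83  68  68  69  90 125 158 179 189 187 185 179 173]
 [185 186 185 167 119  80  67  91 138 175 188 187 188 187 182 168 158]
 [188 188 186 186 165 120 113 145 176 190 188 187 185 177 169 157 158]
 [184 183 185 184 189 170 164 181 189 187 183 178 173 166 157 156 154]
 [192 188 186 188 195 186 184 189 187 187 180 167 158 155 154 155 157]]
```

```bash
python3 -m inch '[{"dx":0,"dy":0,"dz":0,"rx":0,"ry":0,"rz":0,"hand":-0.2},{"dx":0,"dy":0,"dz":0,"rx":0,"ry":0,"rz":0,"hand":-0.2},{"dx":0,"dy":0,"dz":0,"rx":0,"ry":0,"rz":0,"hand":-0.2},{"dx":0,"dy":0,"dz":-30,"rx":0,"ry":0,"rz":0,"hand":-0.2},{"dx":0,"dy":0,"dz":-40,"rx":0,"ry":0,"rz":0.1,"hand":-0.2},{"dx":0,"dy":0,"dz":-30,"rx":0,"ry":0,"rz":0.14,"hand":-0.2},{"dx":0,"dy":0,"dz":0,"rx":0,"ry":0,"rz":0.14,"hand":-0.2},{"dx":0,"dy":0,"dz":0,"rx":0,"ry":0,"rz":0.14,"hand":-0.2},{"dx":0,"dy":0,"dz":0,"rx":0,"ry":0,"rz":0.14,"hand":-0.2},{"dx":0,"dy":0,"dz":0,"rx":0,"ry":0,"rz":0.14,"hand":-0.2}]'; python3 -m inch '[{"dx":0,"dy":0,"dz":0,"rx":0,"ry":0,"rz":0.14,"hand":-0.2},{"dx":0,"dy":0,"dz":0,"rx":0,"ry":0,"rz":0.14,"hand":-0.2},{"dx":0,"dy":0,"dz":0,"rx":0,"ry":0,"rz":0.14,"hand":-0.2},{"dx":0,"dy":0,"dz":0,"rx":0,"ry":0,"rz":0.07,"hand":-0.2},{"dx":0,"dy":0,"dz":0,"rx":0,"ry":0,"rz":0,"hand":-0.2}]'; python3 to.py 506.2 -319.1 100 1.517
```

```text
clock: 9.9
position: [0.4847, 0.0426, 0.1465]
tool_rot: [3.141, 0.0, 2.002]
force: [-0.3, -0.2, 0.1]
grip_width: 0.051
clock: 10.4
position: [0.4847, 0.0428, 0.1464]
tool_rot: [3.142, 0.0, 1.516]
force: [0.5, 0.0, -0.4]
grip_width: 0.0514
t 10.4 p [484.7  42.8 146.4] rpy [3.1415e+00 3.0000e-04 1.5165e+00] F [ 0.5  0.  -0.4] w 51.4
rotvec [ 0.0001  0.0003 -0.0005] | shift now-axes [-360.1   41.1   46.5] | target-axes [-360.2   40.9   46.4] q7 -0.22
```

```bash
python3 -m inch '[{"dx":-20,"dy":2,"dz":0,"rx":0,"ry":0,"rz":0,"hand":-0.2},{"dx":-40,"dy":5,"dz":0,"rx":0,"ry":0,"rz":0,"hand":-0.2},{"dx":-40,"dy":5,"dz":0,"rx":0,"ry":0,"rz":0,"hand":-0.2},{"dx":-40,"dy":5,"dz":0,"rx":0,"ry":0,"rz":0,"hand":-0.2},{"dx":-40,"dy":5,"dz":0,"rx":0,"ry":0,"rz":0,"hand":-0.2},{"dx":-40,"dy":5,"dz":0,"rx":0,"ry":0,"rz":0,"hand":-0.2},{"dx":-40,"dy":5,"dz":0,"rx":0,"ry":0,"rz":0,"hand":-0.2},{"dx":-40,"dy":5,"dz":10,"rx":0,"ry":0,"rz":0,"hand":-0.2},{"dx":-40,"dy":4,"dz":20,"rx":0,"ry":0,"rz":0,"hand":-0.2},{"dx":-20,"dy":0,"dz":16,"rx":0,"ry":0,"rz":0,"hand":-0.2}]'; python3 -m inch '[{"dx":0,"dy":0,"dz":0,"rx":0,"ry":0,"rz":0,"hand":-0.2},{"dx":0,"dy":0,"dz":0,"rx":0,"ry":0,"rz":0,"hand":-0.2},{"dx":0,"dy":0,"dz":0,"rx":0,"ry":0,"rz":0,"hand":-0.2}]'; python3 to.py 506.2 -319.1 43 1.517
python3 - <<'E'
from h import *
for n in('scene','top'):
    p,d=bot.grab_frame(n); b=(350,110) if n=='scene' else(345,180); cv2.imwrite(f'pics/d_{n}.png',cv2.resize(p[b[1]:b[1]+100,b[0]:b[0]+130,::-1],None,fx=5,fy=5,interpolation=cv2.INTER_CUBIC))
E
```

```text
clock: 11.4
position: [0.5058, -0.3227, 0.0995]
tool_rot: [3.141, 0.001, 1.517]
force: [-0.4, 0.0, -0.7]
grip_width: 0.0514
clock: 11.7
position: [0.5071, -0.3179, 0.1009]
tool_rot: [3.141, -0.0, 1.52]
force: [-0.6, 0.6, 0.2]
grip_width: 0.0516
t 11.7 p [ 507.1 -317.9  100.9] rpy [ 3.1409e+00 -3.0000e-04  1.5198e+00] F [-0.6  0.6  0.2] w 51.6
rotvec [ 0.0007 -0.0003  0.0028] | shift now-axes [-1.2 -0.8 57.9] | target-axes [-1.2 -0.8 57.9] q7 0.47
```

View pics/d_scene.png

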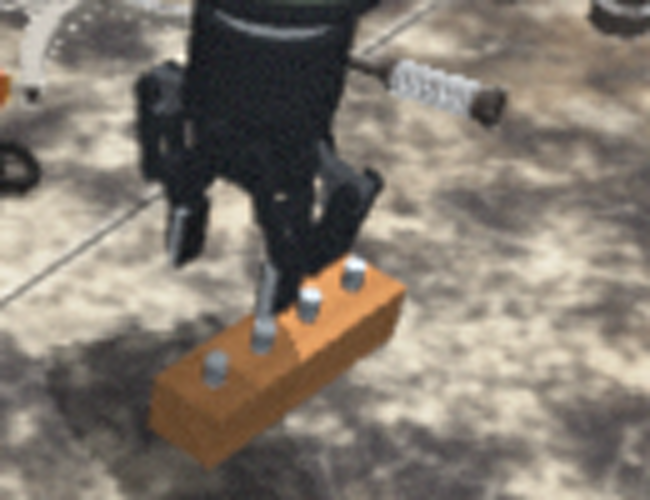

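Run:
```python
from h import *
p=np.load('f_top.npz')['p'].astype(int)
for y in(.06,.02,-.02,-.06):
    P=np.array([.503,-.379])+np.array([.054,.9985])*y; c=proj('top',np.r_[P,.054])[0].round().astype(int)
    w=p[c[1]-4:c[1]+5,c[0]-4:c[0]+5]; m=np.clip(w[...,2]-75,0,None)*1.0; yy,xx=np.mgrid[-4:5,-4:5]
    uv=c+[(m*xx).sum()/m.sum(),(m*yy).sum()/m.sum()]; print(P.round(4),(at_z('top',uv,.053)*1000).round(1))
p=np.load('f_scene.npz')['p'].astype(int)
for y in(.06,.02,-.02,-.06):
    P=np.array([.503,-.379])+np.array([.054,.9985])*y; c=proj('scene',np.r_[P,.046])[0].round().astype(int)
    w=p[c[1]-5:c[1]+6,c[0]-5:c[0]+6]; m=np.clip(w[...,2]-125,0,None)*1.0; yy,xx=np.mgrid[-5:6,-5:6]
    uv=c+[(m*xx).sum()/m.sum(),(m*yy).sum()/m.sum()]; print(P.round(4),(at_z('scene',uv,.050)*1000).round(1))
```

```text
[ 0.5062 -0.3191] [[ 507.7 -319.7   53. ]]
[ 0.5041 -0.359 ] [[ 505.3 -360.2   53. ]]
[ 0.5019 -0.399 ] [[ 503.4 -399.7   53. ]]
[ 0.4998 -0.4389] [[ 500.6 -439.9   53. ]]
[ 0.5062 -0.3191] [[ 507.7 -322.3   50. ]]
[ 0.5041 -0.359 ] [[ 505.9 -362.5   50. ]]
[ 0.5019 -0.399 ] [[ 503.4 -402.1   50. ]]
[ 0.4998 -0.4389] [[ 500.4 -442.4   50. ]]
```

```bash
python3 -m inch '[{"dx":-2.1,"dy":0,"dz":20,"rx":0,"ry":0,"rz":0,"hand":-0.2},{"dx":0,"dy":0,"dz":25,"rx":0,"ry":0,"rz":0,"hand":-0.2},{"dx":0,"dy":0,"dz":12,"rx":0,"ry":0,"rz":0,"hand":0},{"dx":0,"dy":0,"dz":0,"rx":0,"ry":0,"rz":0,"hand":0.5},{"dx":0,"dy":0,"dz":0,"rx":0,"ry":0,"rz":0,"hand":0.7},{"dx":0,"dy":0,"dz":0,"rx":0,"ry":0,"rz":0,"hand":0.85},{"dx":0,"dy":0,"dz":0,"rx":0,"ry":0,"rz":0,"hand":0.95},{"dx":0,"dy":0,"dz":0,"rx":0,"ry":0,"rz":0,"hand":0.95}]' 25; python3 to.py 507 -320 43 1.517
```

```text
clock: 12.6
position: [0.5069, -0.3212, 0.0441]
tool_rot: [3.14, 0.001, 1.518]
force: [0.6, -0.5, 4.7]
grip_width: 0.0104
t 12.6 p [ 506.9 -321.2   44.1] rpy [3.1403e+00 5.0000e-04 1.5178e+00] F [ 0.6 -0.5  4.7] w 10.4
rotvec [0.0013 0.0005 0.0008] | shift now-axes [1.2 0.  1.1] | target-axes [1.2 0.  1.1] q7 0.48
```

```bash
python3 -m inch '[{"dx":1,"dy":0,"dz":0,"rx":0,"ry":0,"rz":0,"hand":0.35},{"dx":0,"dy":0,"dz":0,"rx":0,"ry":0,"rz":0,"hand":0.35},{"dx":0,"dy":0,"dz":0,"rx":0,"ry":0,"rz":0,"hand":0.35},{"dx":0,"dy":0,"dz":0,"rx":0,"ry":0,"rz":0.1,"hand":0.35},{"dx":0,"dy":0,"dz":0,"rx":0,"ry":0,"rz":0.14,"hand":0.35},{"dx":0,"dy":0,"dz":0,"rx":0,"ry":0,"rz":0.14,"hand":0.35},{"dx":0,"dy":0,"dz":0,"rx":0,"ry":0,"rz":0.14,"hand":0.35},{"dx":0,"dy":0,"dz":0,"rx":0,"ry":0,"rz":0.14,"hand":0.35},{"dx":0,"dy":0,"dz":0,"rx":0,"ry":0,"rz":0.14,"hand":0.35},{"dx":0,"dy":0,"dz":0,"rx":0,"ry":0,"rz":0.14,"hand":0.35}]'; python3 -m inch '[{"dx":0,"dy":0,"dz":0,"rx":0,"ry":0,"rz":0.14,"hand":0.35},{"dx":0,"dy":0,"dz":0,"rx":0,"ry":0,"rz":0.14,"hand":0.35},{"dx":0,"dy":0,"dz":0,"rx":0,"ry":0,"rz":0.14,"hand":0.35},{"dx":0,"dy":0,"dz":0,"rx":0,"ry":0,"rz":0.14,"hand":0.35},{"dx":0,"dy":0,"dz":0,"rx":0,"ry":0,"rz":0.07,"hand":0.35},{"dx":0,"dy":0,"dz":0,"rx":0,"ry":0,"rz":0,"hand":0.35}]'; python3 to.py 507 -320 43 -.054
```

```text
clock: 13.6
position: [0.5065, -0.32, 0.0433]
tool_rot: [-3.142, 0.0, 0.572]
force: [0.1, 0.2, -0.8]
grip_width: 0.0277
clock: 14.2
position: [0.5065, -0.3198, 0.0431]
tool_rot: [3.141, 0.0, -0.053]
force: [-0.9, -0.4, -0.2]
grip_width: 0.0277
t 14.2 p [ 506.5 -319.8   43.1] rpy [ 3.1414e+00  5.0000e-04 -5.3100e-02] F [-0.9 -0.4 -0.2] w 27.7
rotvec [0.0002 0.0005 0.0009] | shift now-axes [0.5 0.2 0.1] | target-axes [0.5 0.2 0.1] q7 -0.68
```

```bash
python3 -m inch '[{"dx":0.4,"dy":0,"dz":0,"rx":0,"ry":0,"rz":0,"hand":0.6},{"dx":0,"dy":0,"dz":0,"rx":0,"ry":0,"rz":0,"hand":0.8},{"dx":0,"dy":0,"dz":0,"rx":0,"ry":0,"rz":0,"hand":0.95},{"dx":0,"dy":0,"dz":0,"rx":0,"ry":0,"rz":0,"hand":0.95},{"dx":0,"dy":0,"dz":0,"rx":0,"ry":0,"rz":0,"hand":0.95}]' 25; python3 -m inch '[{"dx":0,"dy":0,"dz":-10,"rx":0,"ry":0,"rz":0,"hand":1},{"dx":0,"dy":0,"dz":-20,"rx":0,"ry":0,"rz":0,"hand":1},{"dx":0,"dy":0,"dz":-30,"rx":0,"ry":0,"rz":0,"hand":1},{"dx":0,"dy":0,"dz":-30,"rx":0,"ry":0,"rz":0,"hand":1},{"dx":0,"dy":0,"dz":0,"rx":0,"ry":0,"rz":0,"hand":1},{"dx":0,"dy":0,"dz":0,"rx":0,"ry":0,"rz":0,"hand":1}]' 50;  python3 to.py 459.6 45.1 140 -.064
python3 - <<'E'
from h import *
for n in('scene','top'):
    p,d=bot.grab_frame(n); b=(350,90) if n=='scene' else(345,180); cv2.imwrite(f'pics/e_{n}.png',cv2.resize(p[b[1]:b[1]+100,b[0]:b[0]+130,::-1],None,fx=5,fy=5,interpolation=cv2.INTER_CUBIC))
E
```

```text
clock: 14.7
position: [0.5069, -0.3201, 0.0434]
tool_rot: [-3.142, -0.0, -0.052]
force: [0.3, 0.3, -0.1]
grip_width: 0.0101
clock: 15.3
position: [0.5072, -0.32, 0.1341]
tool_rot: [3.141, -0.001, -0.052]
force: [-1.4, 0.5, -0.6]
grip_width: 0.0091
t 15.3 p [ 507.2 -320.   134.1] rpy [ 3.1414e+00 -1.3000e-03 -5.1900e-02] F [-1.4  0.5 -0.6] w 9.1
rotvec [ 0.0002 -0.0013  0.0121] | shift now-axes [ -66.5 -362.1   -6. ] | target-axes [ -70.8 -361.3   -5.9] q7 -0.74
```

View pics/e_scene.png

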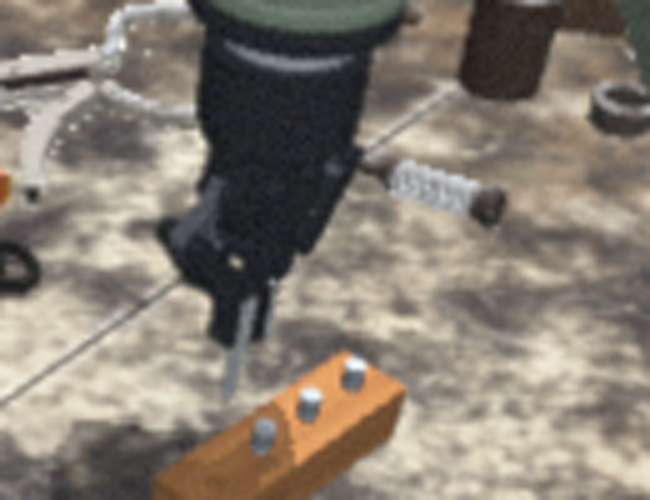

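```bash
python3 -m inch '[{"dx":-3,"dy":-20,"dz":0,"rx":0,"ry":0,"rz":0.012,"hand":1},{"dx":-8,"dy":-40,"dz":0,"rx":0,"ry":0,"rz":0,"hand":1},{"dx":-8,"dy":-40,"dz":0,"rx":0,"ry":0,"rz":0,"hand":1},{"dx":-8,"dy":-40,"dz":0,"rx":0,"ry":0,"rz":0,"hand":1},{"dx":-8,"dy":-40,"dz":0,"rx":0,"ry":0,"rz":0,"hand":1},{"dx":-8,"dy":-40,"dz":0,"rx":0,"ry":0,"rz":0,"hand":1},{"dx":-8,"dy":-40,"dz":0,"rx":0,"ry":0,"rz":0,"hand":1},{"dx":-8,"dy":-40,"dz":0,"rx":0,"ry":0,"rz":0,"hand":1},{"dx":-8,"dy":-40,"dz":0,"rx":0,"ry":0,"rz":0,"hand":1},{"dx":-4,"dy":-21,"dz":0,"rx":0,"ry":0,"rz":0,"hand":1}]'; python3 -m inch '[{"dx":0,"dy":0,"dz":0,"rx":0,"ry":0,"rz":0,"hand":1},{"dx":0,"dy":0,"dz":0,"rx":0,"ry":0,"rz":0,"hand":1},{"dx":0,"dy":0,"dz":0,"rx":0,"ry":0,"rz":0,"hand":1},{"dx":0,"dy":0,"dz":0,"rx":0,"ry":0,"rz":0,"hand":1}]'; python3 to.py 459.6 45.1 85 -.064
python3 - <<'E'
from h import *
p,d=bot.grab_frame('scene'); b=(255,190); cv2.imwrite(f'pics/g.png',cv2.resize(p[b[1]:b[1]+100,b[0]:b[0]+100,::-1],None,fx=6,fy=6,interpolation=cv2.INTER_CUBIC))
s=bot.observe(); q=s['position']; M=R.from_euler('xyz',s['tool_rot']).as_matrix()
for l in(-.003,0,.020,.039): print(l,(proj('scene',q+M[:,2]*l)-b)*6+3)
print('ear target',(proj('scene',[.4596,.0451,.038])-b)*6+3)
E
```

```text
clock: 16.4
position: [0.4579, 0.0478, 0.1326]
tool_rot: [3.142, 0.002, -0.061]
force: [0.5, -0.3, -0.5]
grip_width: 0.0091
clock: 16.8
position: [0.459, 0.0437, 0.1332]
tool_rot: [3.141, 0.0, -0.066]
force: [0.2, -0.4, -0.9]
grip_width: 0.009
t 16.8 p [459.   43.7 133.2] rpy [ 3.1412e+00  1.0000e-04 -6.6000e-02] F [ 0.2 -0.4 -0.9] w 9.0
rotvec [ 0.0003  0.0001 -0.002 ] | shift now-axes [ 0.5 -1.4 48.2] | target-axes [ 0.5 -1.4 48.2] q7 -1.36
-0.003 [[303.09515163 357.78337312]]
0 [[303.44297836 363.29712901]]
0.02 [[305.71266178 399.25614618]]
0.039 [[307.79260009 432.17847941]]
ear target [[309.90847829 524.33350501]]
```

View pics/g.png

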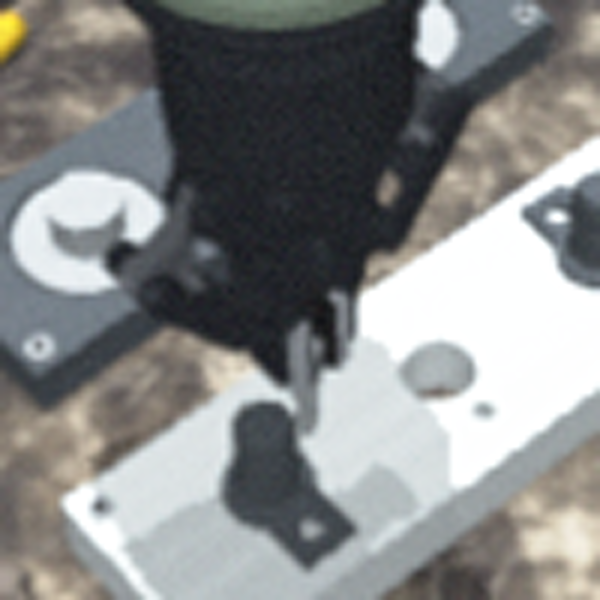

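```bash
python3 -m inch '[{"dx":0.4,"dy":-1.4,"dz":15,"rx":0,"ry":0,"rz":0,"hand":1},{"dx":0,"dy":0,"dz":20,"rx":0,"ry":0,"rz":0,"hand":1},{"dx":0,"dy":0,"dz":14,"rx":0,"ry":0,"rz":0,"hand":1},{"dx":0,"dy":0,"dz":0,"rx":0,"ry":0,"rz":0,"hand":1},{"dx":0,"dy":0,"dz":0,"rx":0,"ry":0,"rz":0,"hand":1},{"dx":0,"dy":0,"dz":0,"rx":0,"ry":0,"rz":0,"hand":1}]' 60; python3 to.py 459.6 45.1 65 -.064
python3 - <<'E'
from h import *
p,d=bot.grab_frame('scene'); b=(280,240); cv2.imwrite(f'pics/g2.png',cv2.resize(p[b[1]:b[1]+50,b[0]:b[0]+50,::-1],None,fx=12,fy=12,interpolation=cv2.INTER_CUBIC))
s=bot.observe(); q=s['position']; M=R.from_euler('xyz',s['tool_rot']).as_matrix()
for l in(-.003,0,.020,.039): print(l,(proj('scene',q+M[:,2]*l)-b)*12+6)
E
```

```text
clock: 17.45
position: [0.4598, 0.0459, 0.085]
tool_rot: [-3.141, -0.001, -0.065]
force: [-0.7, 0.0, 0.5]
grip_width: 0.0084
t 17.45 p [459.8  45.9  85. ] rpy [-3.1414e+00 -8.0000e-04 -6.4700e-02] F [-0.7  0.   0.5] w 8.4
rotvec [-0.0002 -0.0008 -0.0007] | shift now-axes [-0.2  0.8 20. ] | target-axes [-0.2  0.8 20. ] q7 -1.29
-0.003 [[304.25787464 290.4810283 ]]
0 [[304.911262   300.53723336]]
0.02 [[309.1784108  366.17762693]]
0.039 [[313.09431547 426.36186074]]
```

View pics/g2.png

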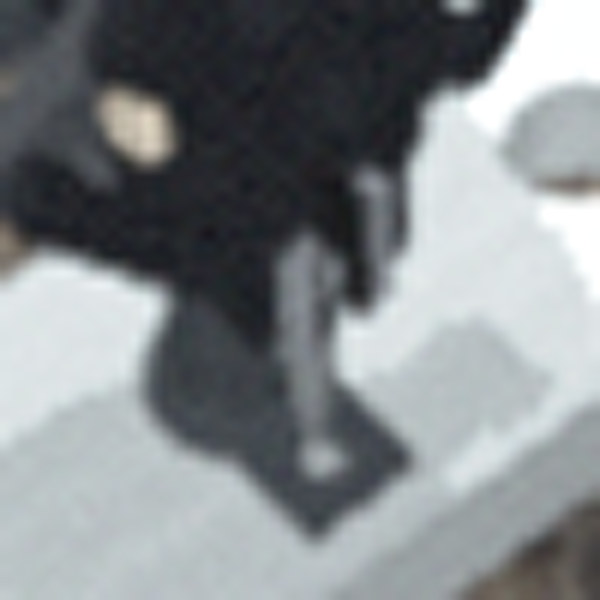

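```bash
python3 -m inch '[{"dx":-0.2,"dy":0.5,"dz":4,"rx":0,"ry":0,"rz":0,"hand":1},{"dx":0,"dy":0,"dz":5,"rx":0,"ry":0,"rz":0,"hand":1},{"dx":0,"dy":0,"dz":4,"rx":0,"ry":0,"rz":0,"hand":1},{"dx":0,"dy":0,"dz":0,"rx":0,"ry":0,"rz":0,"hand":1}]'; python3 to.py 459.6 45.1 65 -.064;python3 -m inch '[{"dx":0,"dy":0,"dz":4,"rx":0,"ry":0,"rz":0,"hand":1},{"dx":0,"dy":0,"dz":3,"rx":0,"ry":0,"rz":0,"hand":1},{"dx":0,"dy":0,"dz":0,"rx":0,"ry":0,"rz":0,"hand":1}]'
```

```text
clock: 17.9
position: [0.4589, 0.0456, 0.0708]
tool_rot: [3.141, 0.001, -0.064]
force: [0.4, -0.5, -0.5]
grip_width: 0.0083
t 17.9 p [458.9  45.6  70.8] rpy [ 3.1413e+00  8.0000e-04 -6.4300e-02] F [ 0.4 -0.5 -0.5] w 8.3
rotvec [ 0.0003  0.0008 -0.0003] | shift now-axes [0.7 0.4 5.8] | target-axes [0.7 0.4 5.8] q7 -1.27
clock: 18.2
position: [0.4591, 0.0455, 0.0639]
tool_rot: [3.141, 0.0, -0.064]
force: [-0.0, -0.0, -0.2]
grip_width: 0.0083
```

```bash
python3 -m inch '[{"dx":0,"dy":0,"dz":4,"rx":0,"ry":0,"rz":0,"hand":1},{"dx":0,"dy":0,"dz":4,"rx":0,"ry":0,"rz":0,"hand":1},{"dx":0,"dy":0,"dz":0,"rx":0,"ry":0,"rz":0,"hand":1}]';python3 -m inch '[{"dx":0,"dy":0,"dz":4,"rx":0,"ry":0,"rz":0,"hand":1},{"dx":0,"dy":0,"dz":3,"rx":0,"ry":0,"rz":0,"hand":1},{"dx":0,"dy":0,"dz":0,"rx":0,"ry":0,"rz":0,"hand":1}]'
```

```text
clock: 18.5
position: [0.4591, 0.0456, 0.0558]
tool_rot: [3.141, 0.001, -0.064]
force: [-0.7, -0.1, -0.6]
grip_width: 0.0084
clock: 18.8
position: [0.4591, 0.0456, 0.0489]
tool_rot: [3.141, 0.0, -0.064]
force: [0.0, -0.0, -0.5]
grip_width: 0.0083
```

```bash
python3 -m inch '[{"dx":0,"dy":0,"dz":3,"rx":0,"ry":0,"rz":0,"hand":1},{"dx":0,"dy":0,"dz":1.5,"rx":0,"ry":0,"rz":0,"hand":1},{"dx":0,"dy":0,"dz":0,"rx":0,"ry":0,"rz":0,"hand":1}]';python3 -m inch '[{"dx":0,"dy":0,"dz":1,"rx":0,"ry":0,"rz":0,"hand":1},{"dx":0,"dy":0,"dz":1,"rx":0,"ry":0,"rz":0,"hand":1},{"dx":0,"dy":0,"dz":0,"rx":0,"ry":0,"rz":0,"hand":1}]'
```

```text
clock: 19.1
position: [0.4592, 0.0457, 0.0446]
tool_rot: [3.142, 0.0, -0.064]
force: [-0.2, -0.3, -0.6]
grip_width: 0.0086
clock: 19.4
position: [0.4594, 0.0457, 0.0431]
tool_rot: [-3.141, -0.0, -0.064]
force: [-1.2, 0.2, 11.9]
grip_width: 0.0084
```

```bash
python3 -m inch '[{"dx":0,"dy":0,"dz":-0.5,"rx":0,"ry":0,"rz":0,"hand":0.3},{"dx":0,"dy":0,"dz":0,"rx":0,"ry":0,"rz":0,"hand":0.3},{"dx":0,"dy":0,"dz":0,"rx":0,"ry":0,"rz":0,"hand":0.3},{"dx":0,"dy":0,"dz":-10,"rx":0,"ry":0,"rz":0,"hand":0.3},{"dx":0,"dy":0,"dz":-30,"rx":0,"ry":0,"rz":0,"hand":0.3},{"dx":0,"dy":0,"dz":-40,"rx":0,"ry":0,"rz":0,"hand":0},{"dx":0,"dy":0,"dz":-30,"rx":0,"ry":0,"rz":0,"hand":0},{"dx":0,"dy":0,"dz":0,"rx":0,"ry":0,"rz":0,"hand":0}]' 30; python3 to.py 635.5 7.4 80 -.064
```

```text
clock: 20.2
position: [0.4606, 0.0459, 0.1568]
tool_rot: [-3.14, -0.004, -0.064]
force: [0.2, 0.7, -0.9]
grip_width: 0.0424
t 20.2 p [460.6  45.9 156.8] rpy [-3.1396 -0.0044 -0.0644] F [ 0.2  0.7 -0.9] w 42.4
rotvec [-0.002  -0.0044 -0.0004] | shift now-axes [176.7  27.3  77.5] | target-axes [177.   27.2  76.8] q7 -1.39
```

```bash
python3 -m inch '[{"dx":20,"dy":3,"dz":0,"rx":0,"ry":0,"rz":0,"hand":-0.1},{"dx":37,"dy":6,"dz":0,"rx":0,"ry":0,"rz":0,"hand":-0.1},{"dx":40,"dy":6,"dz":0,"rx":0,"ry":0,"rz":0,"hand":-0.1},{"dx":40,"dy":6,"dz":20,"rx":0,"ry":0,"rz":0,"hand":-0.1},{"dx":30,"dy":6,"dz":30,"rx":0,"ry":0,"rz":0,"hand":-0.1},{"dx":10,"dy":0,"dz":27,"rx":0,"ry":0,"rz":0,"hand":-0.1},{"dx":0,"dy":0,"dz":0,"rx":0,"ry":0,"rz":0,"hand":-0.1},{"dx":0,"dy":0,"dz":0,"rx":0,"ry":0,"rz":0,"hand":-0.1},{"dx":0,"dy":0,"dz":0,"rx":0,"ry":0,"rz":0,"hand":-0.1}]' 30; python3 to.py 635.5 7.4 30 -.064
python3 - <<'E'
from h import *
for n in('scene','top'):
    p,d=bot.grab_frame(n); np.savez(f'f_{n}.npz',p=p,d=d); b=(245,170) if n=='scene' else(245,165); cv2.imwrite(f'pics/i_{n}.png',cv2.resize(p[b[1]:b[1]+120,b[0]:b[0]+150,::-1],None,fx=5,fy=5,interpolation=cv2.INTER_CUBIC))
E
```

```text
clock: 21.1
position: [0.6341, 0.0075, 0.0778]
tool_rot: [-3.141, -0.001, -0.064]
force: [-0.7, -0.6, 0.7]
grip_width: 0.0468
t 21.1 p [634.1   7.5  77.8] rpy [-3.1414e+00 -1.2000e-03 -6.4200e-02] F [-0.7 -0.6  0.7] w 46.8
rotvec [-0.0002 -0.0012 -0.0002] | shift now-axes [ 1.3 -0.  47.8] | target-axes [ 1.4 -0.  47.8] q7 -1.26
```

View pics/i_scene.png

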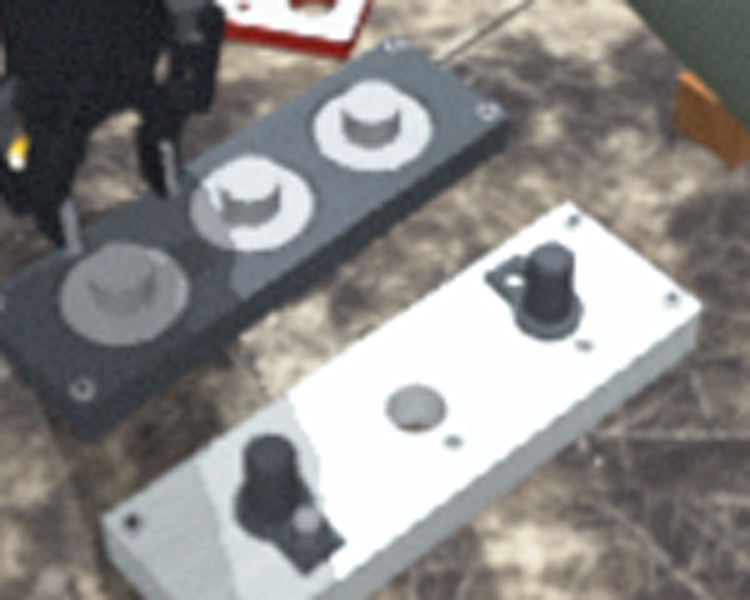

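View pics/i_top.png

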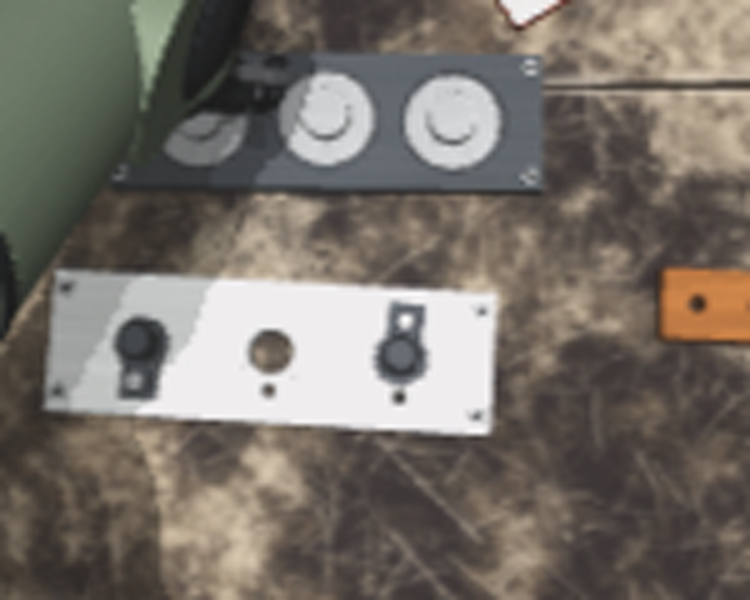

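```bash
python3 -m inch '[{"dx":1.3,"dy":0,"dz":20,"rx":0,"ry":0,"rz":0,"hand":-0.1},{"dx":0,"dy":0,"dz":20,"rx":0,"ry":0,"rz":0,"hand":-0.1},{"dx":0,"dy":0,"dz":8,"rx":0,"ry":0,"rz":0,"hand":-0.1},{"dx":0,"dy":0,"dz":0,"rx":0,"ry":0,"rz":0,"hand":-0.1},{"dx":0,"dy":0,"dz":0,"rx":0,"ry":0,"rz":0,"hand":0.2},{"dx":0,"dy":0,"dz":0,"rx":0,"ry":0,"rz":0,"hand":0.3},{"dx":0,"dy":0,"dz":0,"rx":0,"ry":0,"rz":0,"hand":0.4},{"dx":0,"dy":0,"dz":0,"rx":0,"ry":0,"rz":0,"hand":0.4}]' 25; python3 to.py 635.5 7.4 30 -.064
```

```text
clock: 22.0
position: [0.6359, 0.0072, 0.0295]
tool_rot: [-3.141, -0.001, -0.064]
force: [-1.6, 0.0, 7.4]
grip_width: 0.0308
t 22.0 p [635.9   7.2  29.5] rpy [-3.1413e+00 -1.3000e-03 -6.4400e-02] F [-1.6  0.   7.4] w 30.8
rotvec [-0.0003 -0.0013 -0.0004] | shift now-axes [-0.5 -0.2 -0.5] | target-axes [-0.5 -0.2 -0.5] q7 -1.23
```

```bash
python3 -m inch '[{"dx":0,"dy":0,"dz":0,"rx":0,"ry":0,"rz":0,"hand":-0.1},{"dx":0,"dy":0,"dz":0,"rx":0,"ry":0,"rz":0,"hand":-0.1},{"dx":0,"dy":0,"dz":0,"rx":0,"ry":0,"rz":-0.1,"hand":-0.1},{"dx":0,"dy":0,"dz":0,"rx":0,"ry":0,"rz":-0.14,"hand":-0.1},{"dx":0,"dy":0,"dz":0,"rx":0,"ry":0,"rz":-0.14,"hand":-0.1},{"dx":0,"dy":0,"dz":0,"rx":0,"ry":0,"rz":-0.14,"hand":-0.1},{"dx":0,"dy":0,"dz":0,"rx":0,"ry":0,"rz":-0.14,"hand":-0.1},{"dx":0,"dy":0,"dz":0,"rx":0,"ry":0,"rz":-0.14,"hand":-0.1},{"dx":0,"dy":0,"dz":0,"rx":0,"ry":0,"rz":-0.14,"hand":-0.1},{"dx":0,"dy":0,"dz":0,"rx":0,"ry":0,"rz":-0.14,"hand":-0.1}]'; python3 -m inch '[{"dx":0,"dy":0,"dz":0,"rx":0,"ry":0,"rz":-0.14,"hand":-0.1},{"dx":0,"dy":0,"dz":0,"rx":0,"ry":0,"rz":-0.14,"hand":-0.1},{"dx":0,"dy":0,"dz":0,"rx":0,"ry":0,"rz":-0.14,"hand":-0.1},{"dx":0,"dy":0,"dz":0,"rx":0,"ry":0,"rz":-0.07,"hand":-0.1},{"dx":0,"dy":0,"dz":0,"rx":0,"ry":0,"rz":0,"hand":-0.1},{"dx":0,"dy":0,"dz":0,"rx":0,"ry":0,"rz":0,"hand":-0.1}]';python3 to.py 635.5 7.2 30 1.507
```

```text
clock: 23.0
position: [0.6355, 0.0072, 0.0285]
tool_rot: [3.141, -0.0, 1.022]
force: [-0.1, -0.3, -0.4]
grip_width: 0.0468
clock: 23.6
position: [0.6355, 0.0071, 0.0284]
tool_rot: [3.141, 0.0, 1.503]
force: [-0.0, -0.0, 0.0]
grip_width: 0.0469
t 23.6 p [635.5   7.1  28.4] rpy [3.1415 0.     1.5031] F [-0. -0.  0.] w 46.9
rotvec [ 0.0001  0.     -0.0039] | shift now-axes [ 0.1  0.  -1.6] | target-axes [ 0.1  0.  -1.6] q7 -0.06
```

```bash
python3 -m inch '[{"dx":0,"dy":0,"dz":0,"rx":0,"ry":0,"rz":0,"hand":0.2},{"dx":0,"dy":0,"dz":0,"rx":0,"ry":0,"rz":0,"hand":0.3},{"dx":0,"dy":0,"dz":0,"rx":0,"ry":0,"rz":0,"hand":0.4},{"dx":0,"dy":0,"dz":0,"rx":0,"ry":0,"rz":0,"hand":0.5},{"dx":0,"dy":0,"dz":0,"rx":0,"ry":0,"rz":0,"hand":0.5}]' 25;python3 to.py 635.5 7.2 30 1.507; python3 -m inch '[{"dx":0,"dy":0,"dz":0,"rx":0,"ry":0,"rz":0,"hand":0.6},{"dx":0,"dy":0,"dz":0,"rx":0,"ry":0,"rz":0,"hand":0.6},{"dx":0,"dy":0,"dz":-8,"rx":0,"ry":0,"rz":0,"hand":0.6},{"dx":0,"dy":0,"dz":-20,"rx":0,"ry":0,"rz":0,"hand":0.6},{"dx":0,"dy":0,"dz":-40,"rx":0,"ry":0,"rz":0,"hand":0.6},{"dx":0,"dy":0,"dz":-22,"rx":0,"ry":0,"rz":0,"hand":0.6},{"dx":0,"dy":0,"dz":0,"rx":0,"ry":0,"rz":0,"hand":0.6},{"dx":0,"dy":0,"dz":0,"rx":0,"ry":0,"rz":0,"hand":0.6}]' 60; python3 to.py 484.5 43.5 110 1.507
python3 - <<'E'
from h import *
for n in('scene','top'):
    p,d=bot.grab_frame(n); np.savez(f'f_{n}.npz',p=p,d=d); b=(245,150) if n=='scene' else(245,165); cv2.imwrite(f'pics/j_{n}.png',cv2.resize(p[b[1]:b[1]+120,b[0]:b[0]+150,::-1],None,fx=5,fy=5,interpolation=cv2.INTER_CUBIC))
E
```

```text
clock: 24.1
position: [0.6355, 0.0073, 0.0285]
tool_rot: [3.141, 0.0, 1.505]
force: [-2.1, 1.2, 5.5]
grip_width: 0.0311
t 24.1 p [635.5   7.3  28.5] rpy [3.1415e+00 1.0000e-04 1.5053e+00] F [-2.1  1.2  5.5] w 31.1
rotvec [ 0.0001  0.0001 -0.0017] | shift now-axes [-0.1  0.  -1.5] | target-axes [-0.1  0.  -1.5] q7 -0.06
clock: 24.9
position: [0.6355, 0.0074, 0.1187]
tool_rot: [3.141, -0.0, 1.506]
force: [0.1, 0.2, -2.1]
grip_width: 0.0299
t 24.9 p [635.5   7.4 118.7] rpy [ 3.1409e+00 -1.0000e-04  1.5057e+00] F [ 0.1  0.2 -2.1] w 29.9
rotvec [ 0.0007 -0.0001 -0.0013] | shift now-axes [  26.2 -153.     8.6] | target-axes [  26.4 -153.     8.7] q7 -0.07
```

View pics/j_scene.png

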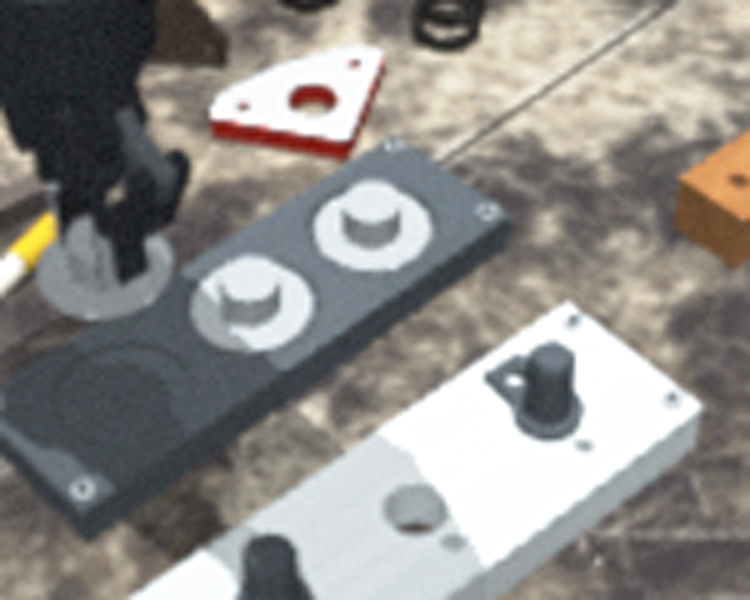

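```bash
python3 -m inch '[{"dx":4,"dy":-20,"dz":0,"rx":0,"ry":0,"rz":0,"hand":0.6},{"dx":6,"dy":-38,"dz":0,"rx":0,"ry":0,"rz":0,"hand":0.6},{"dx":6,"dy":-38,"dz":0,"rx":0,"ry":0,"rz":0,"hand":0.6},{"dx":6,"dy":-37,"dz":4,"rx":0,"ry":0,"rz":0,"hand":0.6},{"dx":4,"dy":-20,"dz":10,"rx":0,"ry":0,"rz":0,"hand":0.6},{"dx":0,"dy":0,"dz":10,"rx":0,"ry":0,"rz":0,"hand":0.6},{"dx":0,"dy":0,"dz":0,"rx":0,"ry":0,"rz":0,"hand":0.6},{"dx":0,"dy":0,"dz":0,"rx":0,"ry":0,"rz":0,"hand":0.6},{"dx":0,"dy":0,"dz":0,"rx":0,"ry":0,"rz":0,"hand":0.6}]' 60; python3 to.py 484.5 43.6 85 1.507
python3 - <<'E'
from h import *
for n in('scene','top'):
    p,d=bot.grab_frame(n); np.savez(f'f_{n}.npz',p=p,d=d); b=(265,210) if n=='scene' else(245,185); cv2.imwrite(f'pics/k_{n}.png',cv2.resize(p[b[1]:b[1]+80,b[0]:b[0]+100,::-1],None,fx=7,fy=7,interpolation=cv2.INTER_CUBIC))
E
```

```text
clock: 25.9
position: [0.4852, 0.0428, 0.0943]
tool_rot: [3.141, 0.0, 1.505]
force: [0.2, 0.6, -0.5]
grip_width: 0.0299
t 25.9 p [485.2  42.8  94.3] rpy [3.1413e+00 1.0000e-04 1.5051e+00] F [ 0.2  0.6 -0.5] w 29.9
rotvec [ 0.0003  0.0001 -0.0019] | shift now-axes [ 0.7 -0.7  9.3] | target-axes [ 0.7 -0.7  9.3] q7 -0.16
```

View pics/k_scene.png

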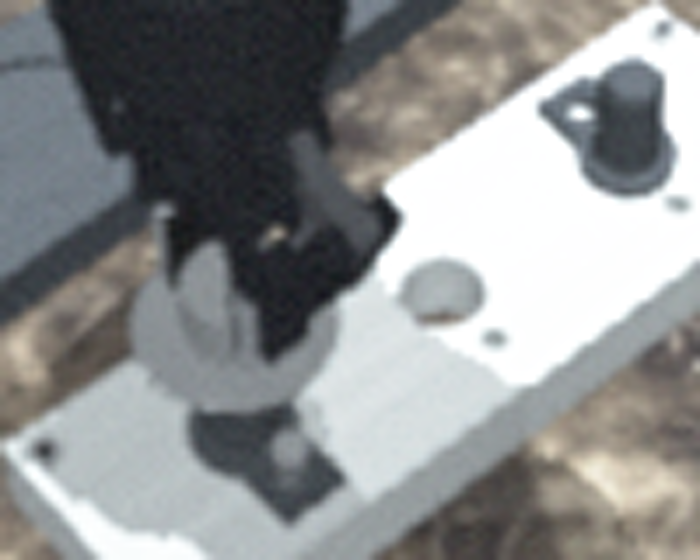

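```bash
python3 -m inch '[{"dx":0.7,"dy":-0.7,"dz":4,"rx":0,"ry":0,"rz":0,"hand":0.6},{"dx":0,"dy":0,"dz":4,"rx":0,"ry":0,"rz":0,"hand":0.6},{"dx":0,"dy":0,"dz":3,"rx":0,"ry":0,"rz":0,"hand":0.6},{"dx":0,"dy":0,"dz":0,"rx":0,"ry":0,"rz":0,"hand":0.6}]' 60; python3 to.py 484.5 43.6 63.4 1.507; python3 -m inch '[{"dx":0,"dy":0,"dz":2,"rx":0,"ry":0,"rz":0,"hand":0.6},{"dx":0,"dy":0,"dz":2,"rx":0,"ry":0,"rz":0,"hand":0.6},{"dx":0,"dy":0,"dz":0,"rx":0,"ry":0,"rz":0,"hand":0.6}]'
```

```text
clock: 26.4
position: [0.4835, 0.0438, 0.0828]
tool_rot: [-3.141, 0.0, 1.506]
force: [-0.6, -0.2, -0.2]
grip_width: 0.0297
t 26.4 p [483.5  43.8  82.8] rpy [-3.1408e+00  3.0000e-04  1.5058e+00] F [-0.6 -0.2 -0.2] w 29.7
rotvec [-0.0008  0.0003 -0.0012] | shift now-axes [-0.2  1.  19.4] | target-axes [-0.2  1.  19.4] q7 -0.16
clock: 26.7
position: [0.4837, 0.0439, 0.0791]
tool_rot: [-3.141, 0.0, 1.506]
force: [0.3, 0.4, -0.4]
grip_width: 0.0297
```

```bash
python3 -m inch '[{"dx":0,"dy":0.5,"dz":3,"rx":0,"ry":0,"rz":0,"hand":0.6},{"dx":0,"dy":0,"dz":3,"rx":0,"ry":0,"rz":0,"hand":0.6},{"dx":0,"dy":0,"dz":3,"rx":0,"ry":0,"rz":0,"hand":0.6},{"dx":0,"dy":0,"dz":0,"rx":0,"ry":0,"rz":0,"hand":0.6}]' 60; python3 -m inch '[{"dx":0,"dy":0,"dz":3,"rx":0,"ry":0,"rz":0,"hand":0.6},{"dx":0,"dy":0,"dz":1.5,"rx":0,"ry":0,"rz":0,"hand":0.6},{"dx":0,"dy":0,"dz":0,"rx":0,"ry":0,"rz":0,"hand":0.6}]'
```

```text
clock: 27.1
position: [0.4841, 0.0438, 0.0699]
tool_rot: [-3.141, 0.0, 1.506]
force: [0.2, 0.1, 0.1]
grip_width: 0.0296
clock: 27.4
position: [0.4842, 0.0438, 0.0656]
tool_rot: [-3.141, 0.0, 1.506]
force: [0.7, 0.1, -0.3]
grip_width: 0.0298
```

```bash
python3 -m inch '[{"dx":0,"dy":0,"dz":1,"rx":0,"ry":0,"rz":0,"hand":0.6},{"dx":0,"dy":0,"dz":1,"rx":0,"ry":0,"rz":0,"hand":0.6},{"dx":0,"dy":0,"dz":0,"rx":0,"ry":0,"rz":0,"hand":0.6}]' 60; python3 -m inch '[{"dx":0,"dy":0,"dz":0.7,"rx":0,"ry":0,"rz":0,"hand":0.6},{"dx":0,"dy":0,"dz":0,"rx":0,"ry":0,"rz":0,"hand":0.6}]'
```

```text
clock: 27.7
position: [0.4843, 0.0439, 0.0638]
tool_rot: [3.142, 0.0, 1.506]
force: [-0.3, 0.5, 0.0]
grip_width: 0.0298
clock: 27.9
position: [0.4844, 0.0439, 0.0636]
tool_rot: [3.141, -0.0, 1.506]
force: [-3.5, -0.6, 12.7]
grip_width: 0.0298
```

```bash
python3 -m inch '[{"dx":0,"dy":0,"dz":-0.7,"rx":0,"ry":0,"rz":0,"hand":0.3},{"dx":0,"dy":0,"dz":0,"rx":0,"ry":0,"rz":0,"hand":0},{"dx":0,"dy":0,"dz":0,"rx":0,"ry":0,"rz":0,"hand":-0.2},{"dx":0,"dy":0,"dz":0,"rx":0,"ry":0,"rz":0,"hand":-0.2},{"dx":0,"dy":0,"dz":-10,"rx":0,"ry":0,"rz":0,"hand":-0.2},{"dx":0,"dy":0,"dz":-30,"rx":0,"ry":0,"rz":0,"hand":-0.2},{"dx":0,"dy":0,"dz":-40,"rx":0,"ry":0,"rz":-0.14,"hand":-0.2},{"dx":0,"dy":0,"dz":-5,"rx":0,"ry":0,"rz":-0.14,"hand":-0.2},{"dx":0,"dy":0,"dz":0,"rx":0,"ry":0,"rz":-0.14,"hand":-0.2},{"dx":0,"dy":0,"dz":0,"rx":0,"ry":0,"rz":-0.14,"hand":-0.2}]' 30; python3 -m inch '[{"dx":0,"dy":0,"dz":0,"rx":0,"ry":0,"rz":-0.14,"hand":-0.2},{"dx":0,"dy":0,"dz":0,"rx":0,"ry":0,"rz":-0.14,"hand":-0.2},{"dx":0,"dy":0,"dz":0,"rx":0,"ry":0,"rz":-0.14,"hand":-0.2},{"dx":0,"dy":0,"dz":0,"rx":0,"ry":0,"rz":-0.14,"hand":-0.2},{"dx":0,"dy":0,"dz":0,"rx":0,"ry":0,"rz":-0.14,"hand":-0.2},{"dx":0,"dy":0,"dz":0,"rx":0,"ry":0,"rz":-0.13,"hand":-0.2},{"dx":0,"dy":0,"dz":0,"rx":0,"ry":0,"rz":0,"hand":-0.2}]' ; python3 to.py 473.7 -125.8 110 2.9
```

```text
clock: 28.9
position: [0.4845, 0.0438, 0.15]
tool_rot: [3.14, 0.001, 2.072]
force: [-0.6, -0.3, -0.6]
grip_width: 0.0514
clock: 29.6
position: [0.4844, 0.0435, 0.1494]
tool_rot: [-3.141, 0.0, 2.898]
force: [0.1, -0.2, -0.9]
grip_width: 0.051
t 29.6 p [484.4  43.5 149.4] rpy [-3.1415e+00  5.0000e-04  2.8978e+00] F [ 0.1 -0.2 -0.9] w 51.0
rotvec [-0.0001  0.0005 -0.0022] | shift now-axes [ -30.5 -166.9   39.4] | target-axes [ -30.2 -167.    39.4] q7 0.98
```

```bash
python3 -m inch '[{"dx":-4,"dy":-22,"dz":0,"rx":0,"ry":0,"rz":0,"hand":-0.2},{"dx":-7,"dy":-40,"dz":0,"rx":0,"ry":0,"rz":0,"hand":-0.2},{"dx":-7,"dy":-40,"dz":0,"rx":0,"ry":0,"rz":0,"hand":-0.2},{"dx":-7,"dy":-40,"dz":15,"rx":0,"ry":0,"rz":0,"hand":-0.2},{"dx":-5.5,"dy":-25,"dz":24,"rx":0,"ry":0,"rz":0,"hand":-0.2},{"dx":0,"dy":0,"dz":0,"rx":0,"ry":0,"rz":0,"hand":-0.2},{"dx":0,"dy":0,"dz":0,"rx":0,"ry":0,"rz":0,"hand":-0.2},{"dx":0,"dy":0,"dz":0,"rx":0,"ry":0,"rz":0,"hand":-0.2},{"dx":0,"dy":0,"dz":0,"rx":0,"ry":0,"rz":0,"hand":-0.2}]' 30; python3 to.py 473.7 -125.8 47 2.9
python3 - <<'E'
from h import *
for n in('scene','top'):
    p,d=bot.grab_frame(n); np.savez(f'f_{n}.npz',p=p,d=d); b=(245,160) if n=='scene' else(245,165); cv2.imwrite(f'pics/l_{n}.png',cv2.resize(p[b[1]:b[1]+120,b[0]:b[0]+150,::-1],None,fx=5,fy=5,interpolation=cv2.INTER_CUBIC))
E
```

```text
clock: 30.5
position: [0.4738, -0.1246, 0.1105]
tool_rot: [3.141, 0.001, 2.896]
force: [-0.8, 0.8, -0.0]
grip_width: 0.0509
t 30.5 p [ 473.8 -124.6  110.5] rpy [3.1414e+00 1.0000e-03 2.8963e+00] F [-0.8  0.8 -0. ] w 50.9
rotvec [ 0.0002  0.001  -0.0037] | shift now-axes [-0.2 -1.2 63.5] | target-axes [-0.2 -1.2 63.5] q7 1.32
```

View pics/l_scene.png

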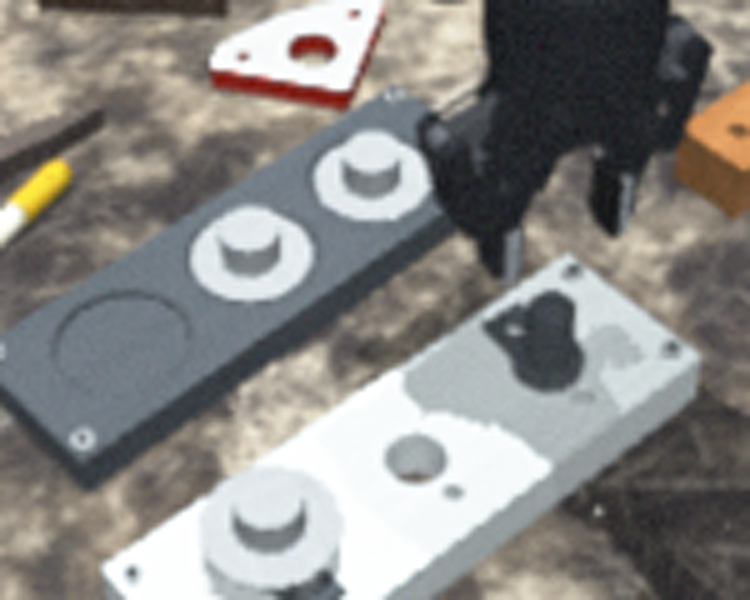

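View pics/l_top.png

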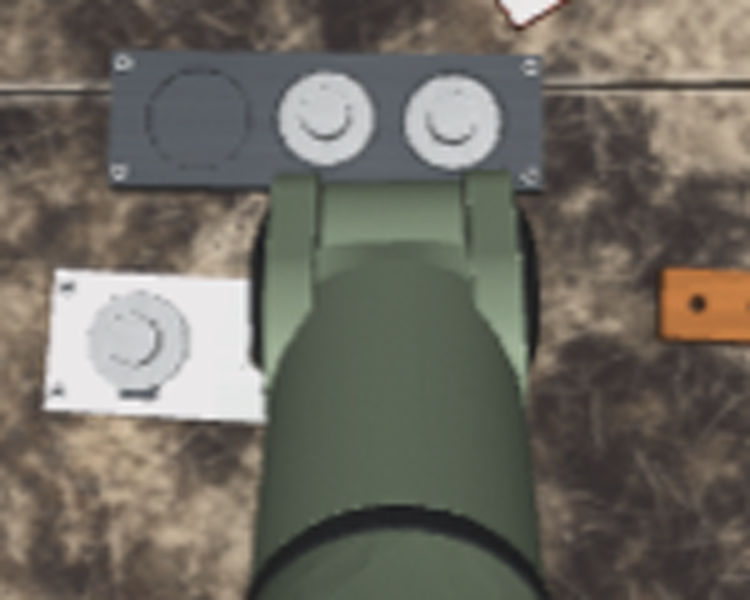

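```bash
python3 -m inch '[{"dx":0,"dy":-1.2,"dz":20,"rx":0,"ry":0,"rz":0,"hand":-0.2},{"dx":0,"dy":0,"dz":25,"rx":0,"ry":0,"rz":0,"hand":-0.2},{"dx":0,"dy":0,"dz":18,"rx":0,"ry":0,"rz":0,"hand":-0.2},{"dx":0,"dy":0,"dz":0,"rx":0,"ry":0,"rz":0,"hand":0.1},{"dx":0,"dy":0,"dz":0,"rx":0,"ry":0,"rz":0,"hand":0.3},{"dx":0,"dy":0,"dz":0,"rx":0,"ry":0,"rz":0,"hand":0.5},{"dx":0,"dy":0,"dz":0,"rx":0,"ry":0,"rz":0,"hand":0.7},{"dx":0,"dy":0,"dz":0,"rx":0,"ry":0,"rz":0,"hand":0.7}]' 25; python3 to.py 473.7 -125.8 47 2.9
```

```text
clock: 31.4
position: [0.4734, -0.1265, 0.0477]
tool_rot: [3.141, 0.001, 2.896]
force: [-1.2, 3.2, 10.0]
grip_width: 0.0228
t 31.4 p [ 473.4 -126.5   47.7] rpy [3.1413e+00 1.2000e-03 2.8959e+00] F [-1.2  3.2 10. ] w 22.8
rotvec [ 0.0003  0.0012 -0.0041] | shift now-axes [-0.1  0.8  0.7] | target-axes [-0.1  0.8  0.7] q7 1.28
```

Turn by about -3.08 rad (yaw decreasing).

```bash
python3 -m inch '[{"dx":0,"dy":0,"dz":-0.7,"rx":0,"ry":0,"rz":0,"hand":0.8},{"dx":0,"dy":0,"dz":0,"rx":0,"ry":0,"rz":0.1,"hand":0.8},{"dx":0,"dy":0,"dz":0,"rx":0,"ry":0,"rz":0.12,"hand":0.8},{"dx":0,"dy":0,"dz":0,"rx":0,"ry":0,"rz":0.12,"hand":0.8},{"dx":0,"dy":0,"dz":0,"rx":0,"ry":0,"rz":0.12,"hand":0.8},{"dx":0,"dy":0,"dz":0,"rx":0,"ry":0,"rz":0.12,"hand":0.8},{"dx":0,"dy":0,"dz":0,"rx":0,"ry":0,"rz":0.12,"hand":0.8},{"dx":0,"dy":0,"dz":0,"rx":0,"ry":0,"rz":0.12,"hand":0.8},{"dx":0,"dy":0,"dz":0,"rx":0,"ry":0,"rz":0.12,"hand":0.8},{"dx":0,"dy":0,"dz":0,"rx":0,"ry":0,"rz":0.12,"hand":0.8}]' 50; python3 -m inch '[{"dx":0,"dy":0,"dz":0,"rx":0,"ry":0,"rz":0.12,"hand":0.8},{"dx":0,"dy":0,"dz":0,"rx":0,"ry":0,"rz":0.12,"hand":0.8},{"dx":0,"dy":0,"dz":0,"rx":0,"ry":0,"rz":0.12,"hand":0.8},{"dx":0,"dy":0,"dz":0,"rx":0,"ry":0,"rz":0.12,"hand":0.8},{"dx":0,"dy":0,"dz":0,"rx":0,"ry":0,"rz":0.12,"hand":0.8},{"dx":0,"dy":0,"dz":0,"rx":0,"ry":0,"rz":0.12,"hand":0.8},{"dx":0,"dy":0,"dz":0,"rx":0,"ry":0,"rz":0.12,"hand":0.8},{"dx":0,"dy":0,"dz":0,"rx":0,"ry":0,"rz":0.12,"hand":0.8},{"dx":0,"dy":0,"dz":0,"rx":0,"ry":0,"rz":0.12,"hand":0.8},{"dx":0,"dy":0,"dz":0,"rx":0,"ry":0,"rz":0.12,"hand":0.8}]'; python3 -m inch '[{"dx":0,"dy":0,"dz":0,"rx":0,"ry":0,"rz":0.12,"hand":0.8},{"dx":0,"dy":0,"dz":0,"rx":0,"ry":0,"rz":0.12,"hand":0.8},{"dx":0,"dy":0,"dz":0,"rx":0,"ry":0,"rz":0.12,"hand":0.8},{"dx":0,"dy":0,"dz":0,"rx":0,"ry":0,"rz":0.12,"hand":0.8},{"dx":0,"dy":0,"dz":0,"rx":0,"ry":0,"rz":0.12,"hand":0.8},{"dx":0,"dy":0,"dz":0,"rx":0,"ry":0,"rz":0.12,"hand":0.8},{"dx":0,"dy":0,"dz":0,"rx":0,"ry":0,"rz":0.1,"hand":0.8},{"dx":0,"dy":0,"dz":0,"rx":0,"ry":0,"rz":0,"hand":0.8}]'
python3 to.py 473.7 -125.8 47 -.18
cat > ear.py <<'E'
import sys
from h import *
cx,cy,nm=float(sys.argv[1]),float(sys.argv[2]),sys.argv[3]
p,d=bot.grab_frame('scene'); c=proj('scene',[cx-.015,cy,.038])[0].round().astype(int); b=c-25
cv2.imwrite(f'pics/{nm}.png',cv2.resize(p[b[1]:b[1]+50,b[0]:b[0]+50,::-1],None,fx=12,fy=12,interpolation=cv2.INTER_CUBIC))
for a in(2.8,2.9,3.0,3.077,3.15,3.25):
    k,s=np.cos(a),np.sin(a); Q=[[cx+.036*k-t*s,cy+.036*s+t*k] for t in(.012,-.012)]
    f=lambda q,z:((proj('scene',[*q,z])-b)*12+6).round()[0]
    print(a,'corners R,L mid',*[(f(q,.038)+f(q,.032))/2 for q in Q],'hole',f([cx+.025*k,cy+.025*s],.038))
E
python3 ear.py .4735 -.126 m
```

```text
clock: 32.4
position: [0.4732, -0.1268, 0.0479]
tool_rot: [3.141, 0.0, 1.831]
force: [0.2, 0.2, -1.3]
grip_width: 0.0223
clock: 33.4
position: [0.4734, -0.1265, 0.048]
tool_rot: [3.141, -0.001, 0.631]
force: [0.6, 0.8, 0.4]
grip_width: 0.0221
clock: 34.2
position: [0.4734, -0.1262, 0.0478]
tool_rot: [-3.141, -0.001, -0.186]
force: [0.0, 2.2, 6.3]
grip_width: 0.0223
t 34.2 p [ 473.4 -126.2   47.8] rpy [-3.1408e+00 -5.0000e-04 -1.8620e-01] F [0.  2.2 6.3] w 22.3
rotvec [-0.0008 -0.0005 -0.0062] | shift now-axes [ 0.2 -0.5  0.8] | target-axes [ 0.3 -0.5  0.8] q7 -0.83
2.8 corners R,L mid [386.  380.5] [279.5 421.5] hole [307. 352.]
2.9 corners R,L mid [398. 369.] [298.  418.5] hole [317. 347.]
3.0 corners R,L mid [408.5 357.5] [317.  414.5] hole [327. 341.]
3.077 corners R,L mid [415.  347.5] [330.  410.5] hole [334. 337.]
3.15 corners R,L mid [421.  337.5] [342.5 405.5] hole [341. 332.]
3.25 corners R,L mid [427.  324.5] [358.5 398.5] hole [348. 324.]
```

View pics/m.png

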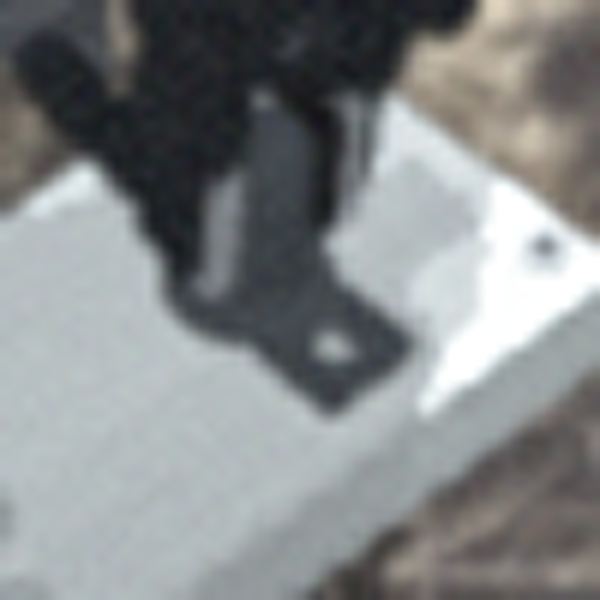

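```bash
python3 -m inch '[{"dx":0,"dy":0,"dz":0,"rx":0,"ry":0,"rz":0,"hand":0.3},{"dx":0,"dy":0,"dz":0,"rx":0,"ry":0,"rz":0,"hand":0},{"dx":0,"dy":0,"dz":0,"rx":0,"ry":0,"rz":0,"hand":-0.2},{"dx":0,"dy":0,"dz":-15,"rx":0,"ry":0,"rz":0,"hand":-0.2},{"dx":0,"dy":0,"dz":-30,"rx":0,"ry":0,"rz":0,"hand":-0.2},{"dx":0,"dy":0,"dz":-40,"rx":0,"ry":0,"rz":-0.12,"hand":-0.2},{"dx":0,"dy":0,"dz":-15,"rx":0,"ry":0,"rz":-0.14,"hand":-0.2},{"dx":0,"dy":0,"dz":0,"rx":0,"ry":0,"rz":-0.14,"hand":-0.2},{"dx":0,"dy":0,"dz":0,"rx":0,"ry":0,"rz":-0.14,"hand":-0.2},{"dx":0,"dy":0,"dz":0,"rx":0,"ry":0,"rz":-0.14,"hand":-0.2}]' 30; python3 -m inch '[{"dx":0,"dy":0,"dz":0,"rx":0,"ry":0,"rz":-0.14,"hand":-0.2},{"dx":0,"dy":0,"dz":0,"rx":0,"ry":0,"rz":-0.14,"hand":-0.2},{"dx":0,"dy":0,"dz":0,"rx":0,"ry":0,"rz":-0.14,"hand":-0.2},{"dx":0,"dy":0,"dz":0,"rx":0,"ry":0,"rz":-0.14,"hand":-0.2},{"dx":0,"dy":0,"dz":0,"rx":0,"ry":0,"rz":-0.14,"hand":-0.2},{"dx":0,"dy":0,"dz":0,"rx":0,"ry":0,"rz":-0.14,"hand":-0.2},{"dx":0,"dy":0,"dz":0,"rx":0,"ry":0,"rz":-0.14,"hand":-0.2},{"dx":0,"dy":0,"dz":0,"rx":0,"ry":0,"rz":-0.04,"hand":-0.2},{"dx":0,"dy":0,"dz":0,"rx":0,"ry":0,"rz":0,"hand":-0.2}]' ; python3 to.py 505 -360.5 90 1.517;python3 ear.py .4735 -.126 n
```

```text
clock: 35.25
position: [0.473, -0.1267, 0.1478]
tool_rot: [3.141, -0.001, 0.502]
force: [-1.3, -0.9, -0.7]
grip_width: 0.0514
clock: 36.15
position: [0.4729, -0.127, 0.1476]
tool_rot: [3.141, -0.0, 1.516]
force: [-0.5, -0.5, -0.0]
grip_width: 0.0514
t 36.15 p [ 472.9 -127.   147.6] rpy [ 3.1412e+00 -1.0000e-04  1.5162e+00] F [-0.5 -0.5 -0. ] w 51.4
rotvec [ 0.0004 -0.0001 -0.0008] | shift now-axes [-231.4   44.8   57.6] | target-axes [-231.4   44.6   57.6] q7 0.34
2.8 corners R,L mid [386.  380.5] [279.5 421.5] hole [307. 352.]
2.9 corners R,L mid [398. 369.] [298.  418.5] hole [317. 347.]
3.0 corners R,L mid [408.5 357.5] [317.  414.5] hole [327. 341.]
3.077 corners R,L mid [415.  347.5] [330.  410.5] hole [334. 337.]
3.15 corners R,L mid [421.  337.5] [342.5 405.5] hole [341. 332.]
3.25 corners R,L mid [427.  324.5] [358.5 398.5] hole [348. 324.]
```

View pics/n.png

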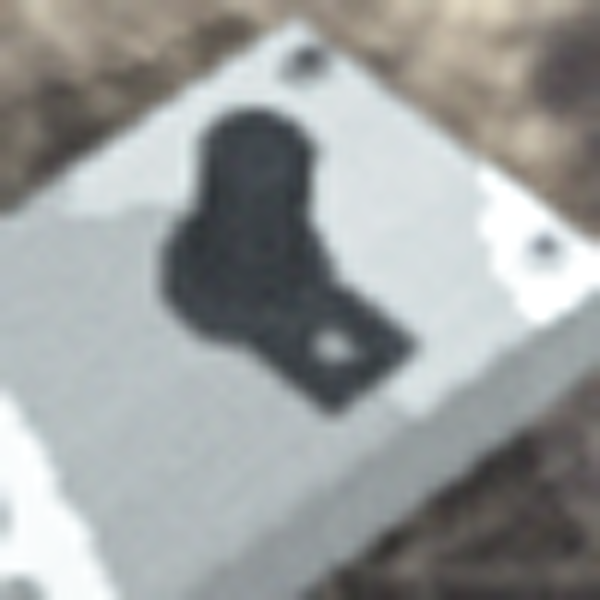

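```bash
python3 -m inch '[{"dx":-20,"dy":5,"dz":0,"rx":0,"ry":0,"rz":0,"hand":-0.2},{"dx":-40,"dy":8,"dz":0,"rx":0,"ry":0,"rz":0,"hand":-0.2},{"dx":-40,"dy":8,"dz":0,"rx":0,"ry":0,"rz":0,"hand":-0.2},{"dx":-40,"dy":8,"dz":0,"rx":0,"ry":0,"rz":0,"hand":-0.2},{"dx":-40,"dy":8,"dz":10,"rx":0,"ry":0,"rz":0,"hand":-0.2},{"dx":-35,"dy":8,"dz":24,"rx":0,"ry":0,"rz":0,"hand":-0.2},{"dx":-16,"dy":0,"dz":24,"rx":0,"ry":0,"rz":0,"hand":-0.2},{"dx":0,"dy":0,"dz":0,"rx":0,"ry":0,"rz":0,"hand":-0.2},{"dx":0,"dy":0,"dz":0,"rx":0,"ry":0,"rz":0,"hand":-0.2},{"dx":0,"dy":0,"dz":0,"rx":0,"ry":0,"rz":0,"hand":-0.2}]'; python3 to.py 505 -360.5 43 1.517
```

```text
clock: 37.2
position: [0.5058, -0.3591, 0.0903]
tool_rot: [3.141, 0.0, 1.516]
force: [-0.7, -0.4, -0.5]
grip_width: 0.0512
t 37.2 p [ 505.8 -359.1   90.3] rpy [3.1407e+00 1.0000e-04 1.5161e+00] F [-0.7 -0.4 -0.5] w 51.2
rotvec [ 0.0009  0.0001 -0.0008] | shift now-axes [-1.4 -0.8 47.3] | target-axes [-1.4 -0.7 47.3] q7 0.73
```

```bash
python3 -m inch '[{"dx":-1.4,"dy":-0.7,"dz":20,"rx":0,"ry":0,"rz":0,"hand":-0.2},{"dx":0,"dy":0,"dz":20,"rx":0,"ry":0,"rz":0,"hand":-0.2},{"dx":0,"dy":0,"dz":7,"rx":0,"ry":0,"rz":0,"hand":0},{"dx":0,"dy":0,"dz":0,"rx":0,"ry":0,"rz":0,"hand":0.4},{"dx":0,"dy":0,"dz":0,"rx":0,"ry":0,"rz":0,"hand":0.7},{"dx":0,"dy":0,"dz":0,"rx":0,"ry":0,"rz":0,"hand":0.85},{"dx":0,"dy":0,"dz":0,"rx":0,"ry":0,"rz":0,"hand":0.95},{"dx":0,"dy":0,"dz":0,"rx":0,"ry":0,"rz":0,"hand":0.95}]' 25; python3 to.py 505 -360.5 43 1.517;python3 -m inch '[{"dx":0,"dy":0,"dz":0,"rx":0,"ry":0,"rz":0,"hand":0.35},{"dx":0,"dy":0,"dz":0,"rx":0,"ry":0,"rz":0,"hand":0.35},{"dx":0,"dy":0,"dz":0,"rx":0,"ry":0,"rz":0,"hand":0.35},{"dx":0,"dy":0,"dz":0,"rx":0,"ry":0,"rz":0.1,"hand":0.35},{"dx":0,"dy":0,"dz":0,"rx":0,"ry":0,"rz":0.14,"hand":0.35},{"dx":0,"dy":0,"dz":0,"rx":0,"ry":0,"rz":0.14,"hand":0.35},{"dx":0,"dy":0,"dz":0,"rx":0,"ry":0,"rz":0.14,"hand":0.35},{"dx":0,"dy":0,"dz":0,"rx":0,"ry":0,"rz":0.14,"hand":0.35},{"dx":0,"dy":0,"dz":0,"rx":0,"ry":0,"rz":0.14,"hand":0.35},{"dx":0,"dy":0,"dz":0,"rx":0,"ry":0,"rz":0.14,"hand":0.35}]'; python3 -m inch '[{"dx":0,"dy":0,"dz":0,"rx":0,"ry":0,"rz":0.14,"hand":0.35},{"dx":0,"dy":0,"dz":0,"rx":0,"ry":0,"rz":0.14,"hand":0.35},{"dx":0,"dy":0,"dz":0,"rx":0,"ry":0,"rz":0.14,"hand":0.35},{"dx":0,"dy":0,"dz":0,"rx":0,"ry":0,"rz":0.14,"hand":0.35},{"dx":0,"dy":0,"dz":0,"rx":0,"ry":0,"rz":0.07,"hand":0.35},{"dx":0,"dy":0,"dz":0,"rx":0,"ry":0,"rz":0,"hand":0.35}]'; python3 to.py 505 -360.5 43 -.054
```

```text
clock: 38.0
position: [0.505, -0.3614, 0.0434]
tool_rot: [3.14, 0.001, 1.516]
force: [0.4, 0.8, 7.3]
grip_width: 0.0107
t 38.0 p [ 505.  -361.4   43.4] rpy [3.1402e+00 5.0000e-04 1.5159e+00] F [0.4 0.8 7.3] w 10.7
rotvec [ 0.0014  0.0005 -0.0011] | shift now-axes [ 0.9 -0.1  0.4] | target-axes [ 0.9 -0.1  0.4] q7 0.76
clock: 39.0
position: [0.5044, -0.3611, 0.0425]
tool_rot: [-3.142, -0.0, 0.57]
force: [-0.8, 0.9, -0.1]
grip_width: 0.028
clock: 39.6
position: [0.5044, -0.361, 0.0423]
tool_rot: [3.141, 0.001, -0.055]
force: [-1.0, -0.3, 0.1]
grip_width: 0.0278
t 39.6 p [ 504.4 -361.    42.3] rpy [ 3.1415e+00  6.0000e-04 -5.5100e-02] F [-1.  -0.3  0.1] w 27.8
rotvec [ 0.0001  0.0006 -0.0011] | shift now-axes [ 0.6 -0.5 -0.7] | target-axes [ 0.6 -0.5 -0.7] q7 -0.44
```

```bash
python3 -m inch '[{"dx":0.5,"dy":-0.5,"dz":-0.8,"rx":0,"ry":0,"rz":0,"hand":0.6},{"dx":0,"dy":0,"dz":0,"rx":0,"ry":0,"rz":0,"hand":0.8},{"dx":0,"dy":0,"dz":0,"rx":0,"ry":0,"rz":0,"hand":0.95},{"dx":0,"dy":0,"dz":0,"rx":0,"ry":0,"rz":0,"hand":0.95},{"dx":0,"dy":0,"dz":0,"rx":0,"ry":0,"rz":0,"hand":0.95}]' 25; python3 -m inch '[{"dx":0,"dy":0,"dz":-10,"rx":0,"ry":0,"rz":0,"hand":1},{"dx":0,"dy":0,"dz":-20,"rx":0,"ry":0,"rz":0,"hand":1},{"dx":0,"dy":0,"dz":-30,"rx":0,"ry":0,"rz":0,"hand":1},{"dx":0,"dy":0,"dz":-30,"rx":0,"ry":0,"rz":0,"hand":1},{"dx":0,"dy":0,"dz":0,"rx":0,"ry":0,"rz":0,"hand":1},{"dx":0,"dy":0,"dz":0,"rx":0,"ry":0,"rz":0,"hand":1}]' 50;  python3 to.py 448.5 -124.4 134 -.064
```

```text
clock: 40.1
position: [0.505, -0.3606, 0.0434]
tool_rot: [-3.141, -0.0, -0.054]
force: [0.9, 2.7, 2.6]
grip_width: 0.0102
clock: 40.7
position: [0.5051, -0.3608, 0.134]
tool_rot: [3.141, -0.001, -0.054]
force: [0.1, 0.5, -1.7]
grip_width: 0.0087
t 40.7 p [ 505.1 -360.8  134. ] rpy [ 3.1411e+00 -1.0000e-03 -5.4100e-02] F [ 0.1  0.5 -1.7] w 8.7
rotvec [ 0.0005 -0.001   0.0099] | shift now-axes [-6.93e+01 -2.33e+02 -2.00e-01] | target-axes [ -71.6 -232.3   -0. ] q7 -0.52
```

```bash
python3 -m inch '[{"dx":-5,"dy":-18,"dz":0,"rx":0,"ry":0,"rz":0.01,"hand":1},{"dx":-12,"dy":-40,"dz":0,"rx":0,"ry":0,"rz":0,"hand":1},{"dx":-12,"dy":-40,"dz":0,"rx":0,"ry":0,"rz":0,"hand":1},{"dx":-12,"dy":-40,"dz":0,"rx":0,"ry":0,"rz":0,"hand":1},{"dx":-12,"dy":-40,"dz":0,"rx":0,"ry":0,"rz":0,"hand":1},{"dx":-12,"dy":-36,"dz":0,"rx":0,"ry":0,"rz":0,"hand":1},{"dx":-6,"dy":-18,"dz":0,"rx":0,"ry":0,"rz":0,"hand":1},{"dx":0,"dy":0,"dz":0,"rx":0,"ry":0,"rz":0,"hand":1},{"dx":0,"dy":0,"dz":0,"rx":0,"ry":0,"rz":0,"hand":1},{"dx":0,"dy":0,"dz":0,"rx":0,"ry":0,"rz":0,"hand":1}]'; python3 to.py 448.5 -124.4 85 -.064
```

```text
clock: 41.7
position: [0.4488, -0.1256, 0.1332]
tool_rot: [3.141, 0.0, -0.065]
force: [-0.9, -0.2, -0.2]
grip_width: 0.0088
t 41.7 p [ 448.8 -125.6  133.2] rpy [ 3.1409e+00  1.0000e-04 -6.5200e-02] F [-0.9 -0.2 -0.2] w 8.8
rotvec [ 0.0007  0.0001 -0.0012] | shift now-axes [-0.4 -1.2 48.2] | target-axes [-0.4 -1.2 48.2] q7 -0.78
```

```bash
python3 -m inch '[{"dx":0,"dy":-0.8,"dz":15,"rx":0,"ry":0,"rz":0,"hand":1},{"dx":0,"dy":0,"dz":20,"rx":0,"ry":0,"rz":0,"hand":1},{"dx":0,"dy":0,"dz":13,"rx":0,"ry":0,"rz":0,"hand":1},{"dx":0,"dy":0,"dz":0,"rx":0,"ry":0,"rz":0,"hand":1},{"dx":0,"dy":0,"dz":0,"rx":0,"ry":0,"rz":0,"hand":1},{"dx":0,"dy":0,"dz":0,"rx":0,"ry":0,"rz":0,"hand":1},{"dx":0,"dy":0,"dz":0,"rx":0,"ry":0,"rz":0,"hand":1},{"dx":0,"dy":0,"dz":0,"rx":0,"ry":0,"rz":0,"hand":1}]' 60; python3 to.py 448.5 -124.4 65 -.064
python3 - <<'E'
from h import *
p,d=bot.grab_frame('scene'); b=(335,205); cv2.imwrite(f'pics/q.png',cv2.resize(p[b[1]:b[1]+50,b[0]:b[0]+50,::-1],None,fx=12,fy=12,interpolation=cv2.INTER_CUBIC))
s=bot.observe(); q=s['position']; M=R.from_euler('xyz',s['tool_rot']).as_matrix()
for l in(-.003,0,.020,.039,q[2]-.038): print(l,(proj('scene',q+M[:,2]*l)-b)*12+6)
E
```

```text
clock: 42.5
position: [0.4491, -0.1239, 0.0857]
tool_rot: [-3.142, -0.001, -0.064]
force: [0.4, 0.9, -0.3]
grip_width: 0.0084
t 42.5 p [ 449.1 -123.9   85.7] rpy [-3.1416e+00 -7.0000e-04 -6.4000e-02] F [ 0.4  0.9 -0.3] w 8.4
rotvec [-0.     -0.0007 -0.    ] | shift now-axes [-0.6  0.6 20.7] | target-axes [-0.6  0.6 20.7] q7 -0.7
-0.003 [[336.84636618 216.61520626]]
0 [[335.72398983 226.98820439]]
0.02 [[328.37650263 294.84155705]]
0.039 [[321.60707473 357.27674197]]
0.047580603195375416 [[318.61483858 384.85011418]]
```

View pics/q.png

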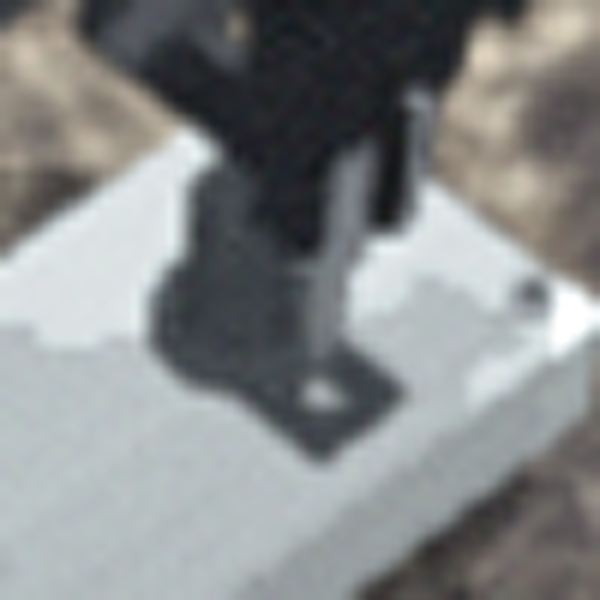

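```bash
python3 -m inch '[{"dx":-0.3,"dy":0.4,"dz":4,"rx":0,"ry":0,"rz":0,"hand":1},{"dx":0,"dy":0,"dz":4,"rx":0,"ry":0,"rz":0,"hand":1},{"dx":0,"dy":0,"dz":4,"rx":0,"ry":0,"rz":0,"hand":1},{"dx":0,"dy":0,"dz":0,"rx":0,"ry":0,"rz":0,"hand":1}]';python3 -m inch '[{"dx":0,"dy":0,"dz":4,"rx":0,"ry":0,"rz":0,"hand":1},{"dx":0,"dy":0,"dz":3,"rx":0,"ry":0,"rz":0,"hand":1},{"dx":0,"dy":0,"dz":0,"rx":0,"ry":0,"rz":0,"hand":1}]'; python3 to.py 448.5 -124.4 65 -.064
```

```text
clock: 42.95
position: [0.4482, -0.1242, 0.0727]
tool_rot: [3.142, 0.001, -0.064]
force: [0.1, -0.5, -0.2]
grip_width: 0.0082
clock: 43.25
position: [0.4484, -0.1243, 0.066]
tool_rot: [-3.142, 0.0, -0.064]
force: [-0.5, 0.2, -1.4]
grip_width: 0.0082
t 43.25 p [ 448.4 -124.3   66. ] rpy [-3.1416e+00  4.0000e-04 -6.4300e-02] F [-0.5  0.2 -1.4] w 8.2
rotvec [-0.      0.0004 -0.0003] | shift now-axes [0.2 0.1 1. ] | target-axes [0.2 0.1 1. ] q7 -0.66
```

```bash
python3 -m inch '[{"dx":0,"dy":0,"dz":4,"rx":0,"ry":0,"rz":0,"hand":1},{"dx":0,"dy":0,"dz":4,"rx":0,"ry":0,"rz":0,"hand":1},{"dx":0,"dy":0,"dz":0,"rx":0,"ry":0,"rz":0,"hand":1}]';python3 -m inch '[{"dx":0,"dy":0,"dz":4,"rx":0,"ry":0,"rz":0,"hand":1},{"dx":0,"dy":0,"dz":4,"rx":0,"ry":0,"rz":0,"hand":1},{"dx":0,"dy":0,"dz":0,"rx":0,"ry":0,"rz":0,"hand":1}]'
```

```text
clock: 43.55
position: [0.4483, -0.1242, 0.0578]
tool_rot: [-3.142, 0.001, -0.064]
force: [-1.9, -0.4, -0.5]
grip_width: 0.0086
clock: 43.85
position: [0.4483, -0.1242, 0.0499]
tool_rot: [-3.142, 0.001, -0.064]
force: [0.2, -0.9, -0.6]
grip_width: 0.0084
```

```bash
python3 -m inch '[{"dx":0,"dy":0,"dz":3,"rx":0,"ry":0,"rz":0,"hand":1},{"dx":0,"dy":0,"dz":2,"rx":0,"ry":0,"rz":0,"hand":1},{"dx":0,"dy":0,"dz":0,"rx":0,"ry":0,"rz":0,"hand":1}]';python3 -m inch '[{"dx":0,"dy":0,"dz":1,"rx":0,"ry":0,"rz":0,"hand":1},{"dx":0,"dy":0,"dz":1,"rx":0,"ry":0,"rz":0,"hand":1},{"dx":0,"dy":0,"dz":0,"rx":0,"ry":0,"rz":0,"hand":1}]'
```

```text
clock: 44.15
position: [0.4484, -0.1242, 0.0451]
tool_rot: [-3.142, 0.0, -0.064]
force: [0.3, 0.4, -0.3]
grip_width: 0.0082
clock: 44.45
position: [0.4487, -0.1243, 0.0434]
tool_rot: [-3.142, -0.0, -0.064]
force: [0.4, 0.7, 6.0]
grip_width: 0.0085
```

```bash
python3 -m inch '[{"dx":0,"dy":0,"dz":0.5,"rx":0,"ry":0,"rz":0,"hand":1},{"dx":0,"dy":0,"dz":-0.5,"rx":0,"ry":0,"rz":0,"hand":0.3},{"dx":0,"dy":0,"dz":0,"rx":0,"ry":0,"rz":0,"hand":0.3},{"dx":0,"dy":0,"dz":0,"rx":0,"ry":0,"rz":0,"hand":0.3},{"dx":0,"dy":0,"dz":-10,"rx":0,"ry":0,"rz":0,"hand":0.3},{"dx":0,"dy":0,"dz":-30,"rx":0,"ry":0,"rz":0,"hand":0.3},{"dx":0,"dy":0,"dz":-40,"rx":0,"ry":0,"rz":0,"hand":0},{"dx":0,"dy":0,"dz":-20,"rx":0,"ry":0,"rz":0,"hand":0},{"dx":0,"dy":0,"dz":0,"rx":0,"ry":0,"rz":0,"hand":0}]' 30; python3 to.py 634.0 -76.7 80 -.064
python3 - <<'E'
from h import *
for n in('scene','top'):
    p,d=bot.grab_frame(n); np.savez(f'f_{n}.npz',p=p,d=d); b=(245,160) if n=='scene' else(245,165); cv2.imwrite(f'pics/r_{n}.png',cv2.resize(p[b[1]:b[1]+120,b[0]:b[0]+150,::-1],None,fx=5,fy=5,interpolation=cv2.INTER_CUBIC))
E
```

```text
clock: 45.35
position: [0.4495, -0.1245, 0.1459]
tool_rot: [-3.141, -0.003, -0.064]
force: [1.0, -0.2, -0.3]
grip_width: 0.0425
t 45.35 p [ 449.5 -124.5  145.9] rpy [-3.1414 -0.0035 -0.0642] F [ 1.  -0.2 -0.3] w 42.5
rotvec [-0.0002 -0.0035 -0.0002] | shift now-axes [180.9 -59.5  66.6] | target-axes [181.1 -59.5  65.9] q7 -0.8
```

View pics/r_scene.png

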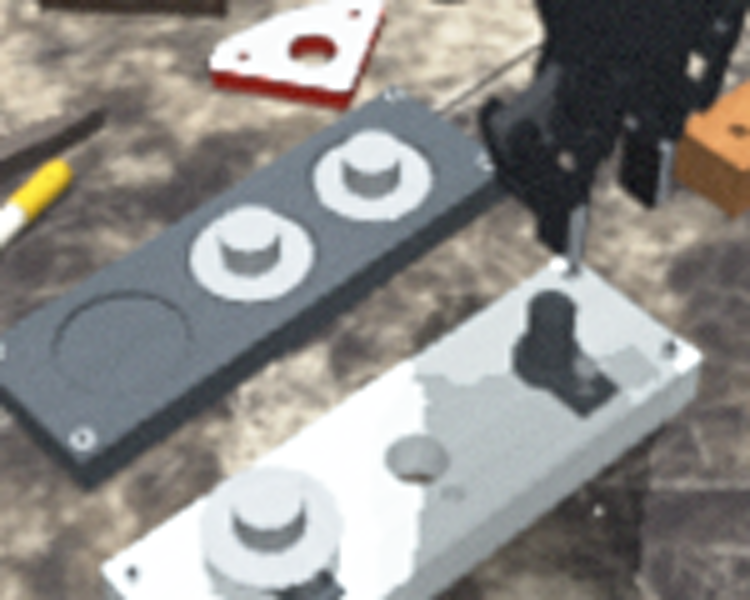

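View pics/r_top.png

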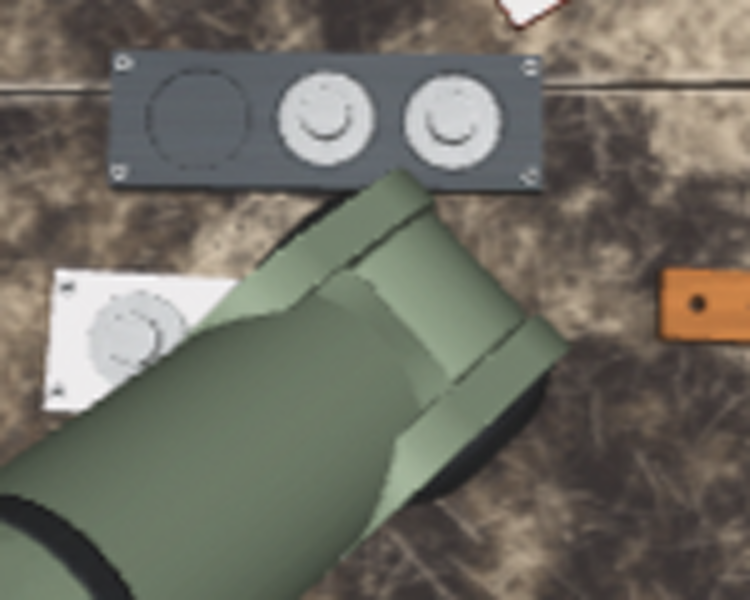

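```bash
python3 -m inch '[{"dx":20,"dy":-7,"dz":0,"rx":0,"ry":0,"rz":0,"hand":-0.1},{"dx":38,"dy":-13,"dz":0,"rx":0,"ry":0,"rz":0,"hand":-0.1},{"dx":40,"dy":-13,"dz":0,"rx":0,"ry":0,"rz":0,"hand":-0.1},{"dx":40,"dy":-13,"dz":16,"rx":0,"ry":0,"rz":0,"hand":-0.1},{"dx":30,"dy":-13.5,"dz":30,"rx":0,"ry":0,"rz":0,"hand":-0.1},{"dx":14,"dy":0,"dz":20,"rx":0,"ry":0,"rz":0,"hand":-0.1},{"dx":0,"dy":0,"dz":0,"rx":0,"ry":0,"rz":0,"hand":-0.1},{"dx":0,"dy":0,"dz":0,"rx":0,"ry":0,"rz":0,"hand":-0.1},{"dx":0,"dy":0,"dz":0,"rx":0,"ry":0,"rz":0,"hand":-0.1},{"dx":0,"dy":0,"dz":0,"rx":0,"ry":0,"rz":0,"hand":-0.1}]' 30; python3 to.py 634.0 -76.7 29 -.064
```

```text
clock: 46.45
position: [0.6338, -0.0768, 0.0784]
tool_rot: [-3.141, -0.001, -0.065]
force: [0.6, 0.0, -0.5]
grip_width: 0.0472
t 46.45 p [633.8 -76.8  78.4] rpy [-3.1413e+00 -1.0000e-03 -6.4800e-02] F [ 0.6  0.  -0.5] w 47.2
rotvec [-0.0003 -0.001  -0.0008] | shift now-axes [ 0.2 -0.1 49.4] | target-axes [ 0.2 -0.1 49.4] q7 -0.96
```

```bash
python3 -m inch '[{"dx":0,"dy":0,"dz":20,"rx":0,"ry":0,"rz":0,"hand":-0.1},{"dx":0,"dy":0,"dz":20,"rx":0,"ry":0,"rz":0,"hand":-0.1},{"dx":0,"dy":0,"dz":9.5,"rx":0,"ry":0,"rz":0,"hand":-0.1},{"dx":0,"dy":0,"dz":0,"rx":0,"ry":0,"rz":0,"hand":-0.1},{"dx":0,"dy":0,"dz":0,"rx":0,"ry":0,"rz":0,"hand":0.2},{"dx":0,"dy":0,"dz":0,"rx":0,"ry":0,"rz":0,"hand":0.3},{"dx":0,"dy":0,"dz":0,"rx":0,"ry":0,"rz":0,"hand":0.4},{"dx":0,"dy":0,"dz":0,"rx":0,"ry":0,"rz":0,"hand":0.4}]' 25; python3 to.py 634 -76.7 29 -.064; python3 -m inch '[{"dx":0,"dy":0,"dz":0,"rx":0,"ry":0,"rz":0,"hand":-0.1},{"dx":0,"dy":0,"dz":0,"rx":0,"ry":0,"rz":0,"hand":-0.1},{"dx":0,"dy":0,"dz":0,"rx":0,"ry":0,"rz":-0.1,"hand":-0.1},{"dx":0,"dy":0,"dz":0,"rx":0,"ry":0,"rz":-0.14,"hand":-0.1},{"dx":0,"dy":0,"dz":0,"rx":0,"ry":0,"rz":-0.14,"hand":-0.1},{"dx":0,"dy":0,"dz":0,"rx":0,"ry":0,"rz":-0.14,"hand":-0.1},{"dx":0,"dy":0,"dz":0,"rx":0,"ry":0,"rz":-0.14,"hand":-0.1},{"dx":0,"dy":0,"dz":0,"rx":0,"ry":0,"rz":-0.14,"hand":-0.1},{"dx":0,"dy":0,"dz":0,"rx":0,"ry":0,"rz":-0.14,"hand":-0.1},{"dx":0,"dy":0,"dz":0,"rx":0,"ry":0,"rz":-0.14,"hand":-0.1}]'; python3 -m inch '[{"dx":0,"dy":0,"dz":0,"rx":0,"ry":0,"rz":-0.14,"hand":-0.1},{"dx":0,"dy":0,"dz":0,"rx":0,"ry":0,"rz":-0.14,"hand":-0.1},{"dx":0,"dy":0,"dz":0,"rx":0,"ry":0,"rz":-0.14,"hand":-0.1},{"dx":0,"dy":0,"dz":0,"rx":0,"ry":0,"rz":-0.07,"hand":-0.1},{"dx":0,"dy":0,"dz":0,"rx":0,"ry":0,"rz":0,"hand":-0.1},{"dx":0,"dy":0,"dz":0,"rx":0,"ry":0,"rz":0,"hand":-0.1}]';python3 to.py 634 -76.7 28.4 1.507
```

```text
clock: 47.25
position: [0.6343, -0.0768, 0.029]
tool_rot: [-3.142, -0.001, -0.064]
force: [-1.9, -0.2, 8.6]
grip_width: 0.0305
t 47.25 p [634.3 -76.8  29. ] rpy [-3.1416e+00 -1.2000e-03 -6.4400e-02] F [-1.9 -0.2  8.6] w 30.5
rotvec [-0.     -0.0012 -0.0004] | shift now-axes [-0.3 -0.1 -0. ] | target-axes [-0.3 -0.1 -0. ] q7 -0.92
clock: 48.25
position: [0.634, -0.0766, 0.028]
tool_rot: [3.141, 0.0, 1.022]
force: [0.4, -1.4, -0.7]
grip_width: 0.0473
clock: 48.85
position: [0.634, -0.0767, 0.0279]
tool_rot: [3.141, -0.0, 1.503]
force: [-1.3, -0.8, -0.7]
grip_width: 0.0469
t 48.85 p [634.  -76.7  27.9] rpy [ 3.1415 -0.      1.5031] F [-1.3 -0.8 -0.7] w 46.9
rotvec [ 0.0001 -0.     -0.0039] | shift now-axes [-0.   0.  -0.5] | target-axes [-0.   0.  -0.5] q7 0.3
```

```bash
python3 -m inch '[{"dx":0,"dy":0,"dz":0,"rx":0,"ry":0,"rz":0,"hand":0.2},{"dx":0,"dy":0,"dz":0,"rx":0,"ry":0,"rz":0,"hand":0.3},{"dx":0,"dy":0,"dz":0,"rx":0,"ry":0,"rz":0,"hand":0.4},{"dx":0,"dy":0,"dz":0,"rx":0,"ry":0,"rz":0,"hand":0.5},{"dx":0,"dy":0,"dz":0,"rx":0,"ry":0,"rz":0,"hand":0.5}]' 25;python3 to.py 634 -76.7 30 1.507; python3 -m inch '[{"dx":0,"dy":0,"dz":0,"rx":0,"ry":0,"rz":0,"hand":0.6},{"dx":0,"dy":0,"dz":0,"rx":0,"ry":0,"rz":0,"hand":0.6},{"dx":0,"dy":0,"dz":-8,"rx":0,"ry":0,"rz":0,"hand":0.6},{"dx":0,"dy":0,"dz":-20,"rx":0,"ry":0,"rz":0,"hand":0.6},{"dx":0,"dy":0,"dz":-40,"rx":0,"ry":0,"rz":0,"hand":0.6},{"dx":0,"dy":0,"dz":-22,"rx":0,"ry":0,"rz":0,"hand":0.6},{"dx":0,"dy":0,"dz":0,"rx":0,"ry":0,"rz":0,"hand":0.6},{"dx":0,"dy":0,"dz":0,"rx":0,"ry":0,"rz":0,"hand":0.6}]' 60; python3 to.py 473.5 -125.9 94 1.507
```

```text
clock: 49.35
position: [0.634, -0.0765, 0.0279]
tool_rot: [3.142, -0.0, 1.506]
force: [-1.0, 0.4, 4.2]
grip_width: 0.0305
t 49.35 p [634.  -76.5  27.9] rpy [ 3.1415 -0.      1.5055] F [-1.   0.4  4.2] w 30.5
rotvec [ 0.0001 -0.     -0.0015] | shift now-axes [-0.2  0.  -2.1] | target-axes [-0.2  0.  -2.1] q7 0.3
clock: 50.15
position: [0.634, -0.0764, 0.1181]
tool_rot: [3.141, -0.0, 1.506]
force: [-0.8, -0.1, -0.3]
grip_width: 0.0292
t 50.15 p [634.  -76.4 118.1] rpy [ 3.141e+00 -2.000e-04  1.506e+00] F [-0.8 -0.1 -0.3] w 29.2
rotvec [ 0.0006 -0.0002 -0.001 ] | shift now-axes [ -59.8 -157.    24. ] | target-axes [ -59.7 -157.    24.1] q7 0.26
```

```bash
python3 -m inch '[{"dx":-8,"dy":-20,"dz":0,"rx":0,"ry":0,"rz":0,"hand":0.6},{"dx":-14,"dy":-38,"dz":0,"rx":0,"ry":0,"rz":0,"hand":0.6},{"dx":-15,"dy":-39,"dz":0,"rx":0,"ry":0,"rz":0,"hand":0.6},{"dx":-15,"dy":-40,"dz":4,"rx":0,"ry":0,"rz":0,"hand":0.6},{"dx":-7.8,"dy":-20,"dz":10,"rx":0,"ry":0,"rz":0,"hand":0.6},{"dx":0,"dy":0,"dz":10,"rx":0,"ry":0,"rz":0,"hand":0.6},{"dx":0,"dy":0,"dz":0,"rx":0,"ry":0,"rz":0,"hand":0.6},{"dx":0,"dy":0,"dz":0,"rx":0,"ry":0,"rz":0,"hand":0.6},{"dx":0,"dy":0,"dz":0,"rx":0,"ry":0,"rz":0,"hand":0.6},{"dx":0,"dy":0,"dz":0,"rx":0,"ry":0,"rz":0,"hand":0.6}]' 60; python3 to.py 473.6 -125.9 85 1.507
python3 - <<'E'
from h import *
p,d=bot.grab_frame('scene'); b=(300,165); cv2.imwrite(f'pics/s.png',cv2.resize(p[b[1]:b[1]+85,b[0]:b[0]+100,::-1],None,fx=7,fy=7,interpolation=cv2.INTER_CUBIC))
E
```

```text
clock: 51.15
position: [0.4739, -0.1258, 0.0939]
tool_rot: [3.141, 0.0, 1.506]
force: [-0.1, 0.8, -0.3]
grip_width: 0.0293
t 51.15 p [ 473.9 -125.8   93.9] rpy [3.1414e+00 1.0000e-04 1.5063e+00] F [-0.1  0.8 -0.3] w 29.3
rotvec [ 0.0002  0.0001 -0.0007] | shift now-axes [-0.1 -0.3  8.9] | target-axes [-0.1 -0.3  8.9] q7 0.43
```

View pics/s.png

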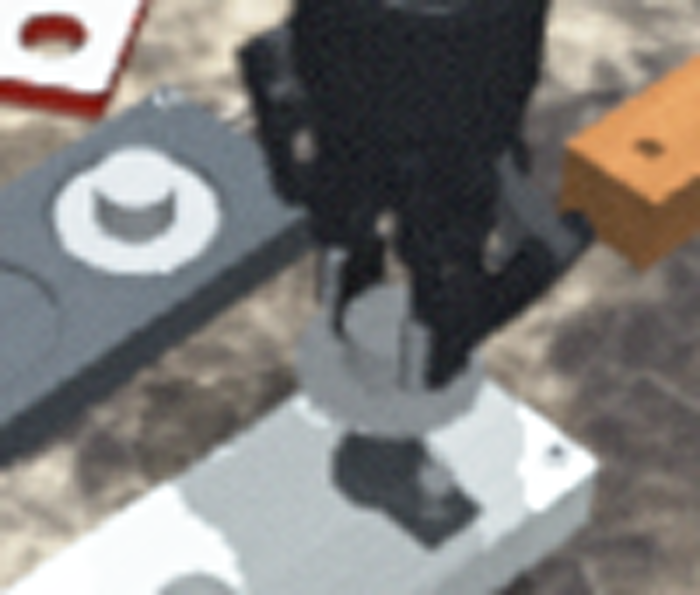

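Cap held level over hub 3. Descending.

```bash
python3 -m inch '[{"dx":0,"dy":0,"dz":4,"rx":0,"ry":0,"rz":0,"hand":0.6},{"dx":0,"dy":0,"dz":4,"rx":0,"ry":0,"rz":0,"hand":0.6},{"dx":0,"dy":0,"dz":3,"rx":0,"ry":0,"rz":0,"hand":0.6},{"dx":0,"dy":0,"dz":0,"rx":0,"ry":0,"rz":0,"hand":0.6}]' 60; python3 to.py 473.6 -125.9 63 1.507; python3 -m inch '[{"dx":0,"dy":0,"dz":2,"rx":0,"ry":0,"rz":0,"hand":0.6},{"dx":0,"dy":0,"dz":2,"rx":0,"ry":0,"rz":0,"hand":0.6},{"dx":0,"dy":0,"dz":0,"rx":0,"ry":0,"rz":0,"hand":0.6}]'
```

```text
clock: 51.6
position: [0.4731, -0.126, 0.0823]
tool_rot: [-3.141, 0.0, 1.506]
force: [0.3, 0.5, -0.4]
grip_width: 0.0293
t 51.6 p [ 473.1 -126.    82.3] rpy [-3.1408  0.      1.5057] F [ 0.3  0.5 -0.4] w 29.3
rotvec [-0.0007  0.     -0.0013] | shift now-axes [ 0.1  0.5 19.3] | target-axes [ 0.1  0.4 19.3] q7 0.44
clock: 51.9
position: [0.4733, -0.126, 0.0786]
tool_rot: [-3.141, -0.0, 1.506]
force: [-0.3, 0.3, -1.0]
grip_width: 0.0294
```

```bash
python3 -m inch '[{"dx":0,"dy":0,"dz":3,"rx":0,"ry":0,"rz":0,"hand":0.6},{"dx":0,"dy":0,"dz":3,"rx":0,"ry":0,"rz":0,"hand":0.6},{"dx":0,"dy":0,"dz":3,"rx":0,"ry":0,"rz":0,"hand":0.6},{"dx":0,"dy":0,"dz":0,"rx":0,"ry":0,"rz":0,"hand":0.6}]'; python3 -m inch '[{"dx":0,"dy":0,"dz":3,"rx":0,"ry":0,"rz":0,"hand":0.6},{"dx":0,"dy":0,"dz":1.5,"rx":0,"ry":0,"rz":0,"hand":0.6},{"dx":0,"dy":0,"dz":0,"rx":0,"ry":0,"rz":0,"hand":0.6}]'; python3 -m inch '[{"dx":0,"dy":0,"dz":1,"rx":0,"ry":0,"rz":0,"hand":0.6},{"dx":0,"dy":0,"dz":1,"rx":0,"ry":0,"rz":0,"hand":0.6},{"dx":0,"dy":0,"dz":0,"rx":0,"ry":0,"rz":0,"hand":0.6}]'
```

```text
clock: 52.3
position: [0.4732, -0.126, 0.0694]
tool_rot: [-3.141, -0.0, 1.506]
force: [0.6, -0.2, -0.8]
grip_width: 0.0294
clock: 52.6
position: [0.4733, -0.126, 0.0651]
tool_rot: [-3.141, -0.0, 1.506]
force: [0.2, -0.7, -0.8]
grip_width: 0.0296
clock: 52.9
position: [0.4734, -0.126, 0.0632]
tool_rot: [-3.141, 0.0, 1.506]
force: [-0.9, -0.2, -0.1]
grip_width: 0.0296
```

```bash
python3 -m inch '[{"dx":0,"dy":0,"dz":0.8,"rx":0,"ry":0,"rz":0,"hand":0.6},{"dx":0,"dy":0,"dz":0,"rx":0,"ry":0,"rz":0,"hand":0.6}]'; python3 -m inch '[{"dx":0,"dy":0,"dz":-0.5,"rx":0,"ry":0,"rz":0,"hand":0.3},{"dx":0,"dy":0,"dz":0,"rx":0,"ry":0,"rz":0,"hand":0},{"dx":0,"dy":0,"dz":0,"rx":0,"ry":0,"rz":0,"hand":-0.2},{"dx":0,"dy":0,"dz":0,"rx":0,"ry":0,"rz":0,"hand":-0.2},{"dx":0,"dy":0,"dz":-10,"rx":0,"ry":0,"rz":0,"hand":-0.2},{"dx":0,"dy":0,"dz":-30,"rx":0,"ry":0,"rz":0,"hand":-0.2},{"dx":-10,"dy":0,"dz":-40,"rx":0,"ry":0,"rz":0,"hand":-0.2},{"dx":-40,"dy":0,"dz":-20,"rx":0,"ry":0,"rz":0,"hand":-0.2},{"dx":-40,"dy":0,"dz":0,"rx":0,"ry":0,"rz":0,"hand":-0.2},{"dx":-40,"dy":0,"dz":0,"rx":0,"ry":0,"rz":0,"hand":-0.2}]' 30; python3 -m inch '[{"dx":-40,"dy":0,"dz":0,"rx":0,"ry":0,"rz":0,"hand":-0.2},{"dx":-40,"dy":0,"dz":0,"rx":0,"ry":0,"rz":0,"hand":-0.2},{"dx":-20,"dy":0,"dz":0,"rx":0,"ry":0,"rz":0,"hand":-0.2},{"dx":0,"dy":0,"dz":0,"rx":0,"ry":0,"rz":0,"hand":-0.2},{"dx":0,"dy":0,"dz":0,"rx":0,"ry":0,"rz":0,"hand":-0.2}]'
python3 - <<'E'
from fit import *
for n in('scene','top'):
    p,d=bot.grab_frame(n); b=(245,160) if n=='scene' else(245,165); cv2.imwrite(f'pics/t_{n}.png',cv2.resize(p[b[1]:b[1]+120,b[0]:b[0]+150,::-1],None,fx=5,fy=5,interpolation=cv2.INTER_CUBIC))
    P,u,v=cloud(n,d)
    for x,y in((.4844,.0438),(.4736,-.1259)):
        r=np.hypot(P[:,0]-x,P[:,1]-y); t=P[(r<.014)&(P[:,2]>.05)]; br=P[(r>.018)&(r<.030)&(P[:,2]>.045)&(P[:,2]<.07)]
        A=np.c_[br[:,:2]-[x,y],np.ones(len(br))]; c=np.linalg.lstsq(A,br[:,2],rcond=None)[0]
        print(n,'crown z',len(t),np.median(t[:,2]).round(4) if len(t) else None,'brim',len(br),np.median(br[:,2]).round(4),'slope',c[:2].round(3))
E
```

```text
clock: 53.1
position: [0.4735, -0.1261, 0.0629]
tool_rot: [3.141, -0.0, 1.506]
force: [-2.5, 1.9, 12.6]
grip_width: 0.0292
clock: 54.1
position: [0.4652, -0.2571, 0.1646]
tool_rot: [3.14, 0.0, 1.507]
force: [0.8, -0.2, -0.0]
grip_width: 0.0509
clock: 54.6
position: [0.4582, -0.3554, 0.1633]
tool_rot: [-3.141, -0.0, 1.505]
force: [-0.6, 0.4, -0.3]
grip_width: 0.0511
scene crown z 110 0.0787 brim 261 0.0585 slope [ 0.006 -0.005]
scene crown z 80 0.0788 brim 203 0.0584 slope [ 0.023 -0.008]
top crown z 60 0.0803 brim 171 0.0605 slope [-0.009  0.012]
top crown z 62 0.0801 brim 179 0.0606 slope [0.001 0.015]
```

View pics/t_scene.png

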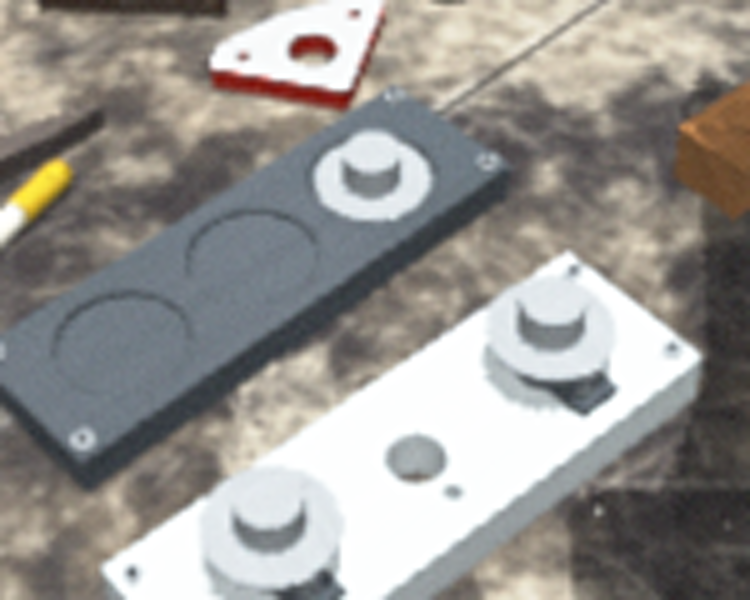

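View pics/t_top.png

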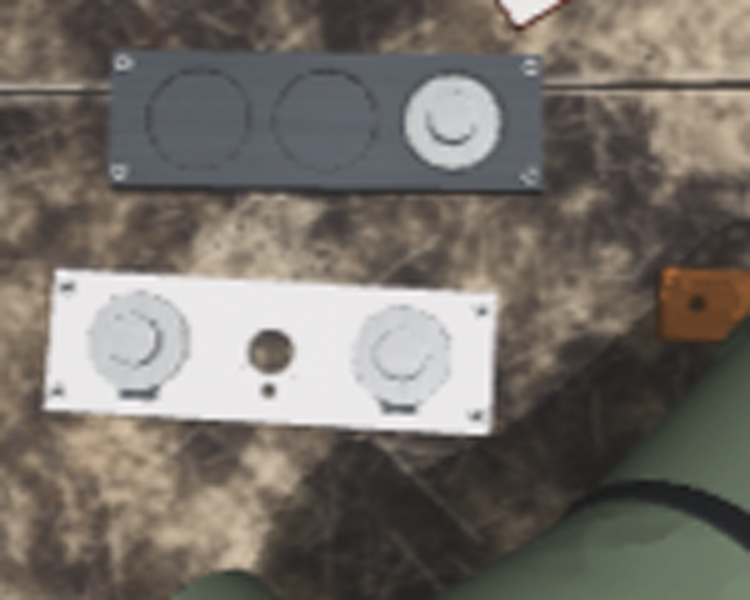

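```bash
python3 -c "
from workcell import bot
print(bot.job_done())"
```

```text
the job is handed in; nothing more can be done
None
```

I locked both bushings that were present (pockets 1 and 3; pocket 2 was empty) and handed the job in at about 54.6 s of the 210 s allowed.

For each bushing I turned it by its hub until the ear lined up with the index hole. I then pushed a pin home and seated a cap from the die over the hub and pin.

**Last checks**
- **Pins:** both stopped with a firm contact (6 to 12 N) at the same gripper height at which they were picked up, which is what a pin fully home should show. The pictures show both heads down on the ears.
- **Caps:** the two cameras put the crown tops at 78.7 to 80.3 mm and the brims at 58.4 to 60.6 mm. The expected heights are 79 and 59 mm.
- **Level:** the brims measured level to within about 0.02 rad. The two cameras differ by about 2 mm in height and slightly in slope, which is within their calibration error.
- **Leftovers:** the spare pins stayed in the rack and the spare cap was still in its die cavity. I never saw a cap knocked aside, and I left the elbow, square and marker alone. The robot was clear of everything at hand-in.

No check failed. The hand-in call itself gives no verdict.

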